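# Rebuild the head of a tube rotator on its inclined spindle

## Task

Rebuild the tube rotator's head: thread the long plain spacer onto its inclined spindle first, then the six-hole tube carrier with its hub pointing outward, then the flanged bush with its flange towards the carrier. Seat each one fully home against the one below before adding the next, let go, and do not knock over or push aside the bottles, flask and cylinder standing around.

Things in the scene. Friction and masses are not known exactly. Their poses are not given: they have to be found in the camera images.
- spindle: bare steel spindle of the tube rotator, rigidly fixed, 16 mm diameter and 106 mm long, its last 9 mm tapering to 6 mm at the tip. It leans 25 degrees from vertical, roughly towards the robot. Origin on the spindle's axis at the seat (top face of a 54 mm diameter shoulder); z points along the spindle towards its tip. Under the shoulder a 48 mm barrel runs 62 mm down into the housing
- rotator: grey motor housing of the tube rotator, fixed to the bench: 150 mm long in x (from 65 mm in front of the origin to 85 mm behind it), 120 mm wide in y, 61 mm high; origin on the bench under it; the spindle leans towards its -x. The spindle's seat lies at x -27.5 mm, y 0, z 101 mm in this frame
- spacer_mid (a point): spacer: plain aluminium sleeve, 40 mm outer diameter, 60 mm long, with a 20 mm through bore, about 0.1 kg, standing on end; released on the spindle it slides down to the seat by its own weight. Point: on its axis, half-way up; z along its axis
- carrier_mid (a point): tube carrier: white plastic six-spoke wheel about 123 mm across and 8 mm thick with six tube holes in its rim, and a central hub of 36 mm diameter rising to 28 mm above the wheel's underside, with a 20 mm through bore, 0.14 kg, lying flat with its hub up. Point: on its axis, 14 mm above its underside; z along its axis towards the hub's end
- bush_mid (a point): flanged bush: aluminium, 38 mm long, barrel 36 mm diameter, with a flange of 64 mm diameter and 7 mm thick at its lower end, 20 mm through bore, 0.11 kg, standing on its flange. Point: on its axis, 19 mm above the flange's underside; z along its axis away from the flange
- measuring_cylinder: clear measuring cylinder standing upright, tube 29 mm diameter, 190 mm tall, hexagon foot 60 mm wide; origin at the centre of its underside
- conical_flask: glass conical flask standing upright, 65 mm diameter at the foot, 105 mm tall; origin at the centre of its underside
- small_bottle: glass bottle with screw cap, 56 mm diameter, 109 mm tall, standing upright; origin at the centre of its underside
- large_bottle: larger glass bottle with screw cap, 67 mm diameter, 139 mm tall, standing upright; origin at the centre of its underside
- wash_bottle: squeeze wash bottle with bent spout, 60 mm diameter, 197 mm tall, standing upright; origin on its underside, the body's axis lies 22 mm from it along its own x
Things that resemble listed ones, but are neither listed nor needed, are in the scene too. Leave any green look-alike of the part that bears spacer_mid alone.

How it is judged:
By the outcome, as a careful person would: the job done as asked, in the order asked, and still so for the second after the job is handed in, with the robot touching nothing.
It also fails if it takes over 72 s, if anything falls off the work surface, if the arm or the gripper's body presses on something with over 40 N, if the wrist force passes 120 N, or if a joint passes its speed limit or range.

## Robot

A 6-joint arm with a two-finger parallel gripper is mounted at the origin on a cart in front of the work surface, level with it; the furniture and walls round the work are solid. World frame = base frame: x ahead of the robot, y to its left, z up, the work surface at z = 0. Lengths are in m, angles in rad, forces in N, time in s.
With the tool pointing down it reaches from about 0.3 to 0.875 m from the base axis. Payload 6.4 kg.
Tool frame: the origin (TCP) lies on the centre line of the jaws, within the pads' length; the fingertips stand 11 mm ahead of it and the grasp point (between the pads) lies 8 mm behind it; x points along the fingers, y is the direction in which the jaws open and shut, and the axes are right-handed (so a half turn about x gives the same grasp; the last joint's range is limited). The gripper opens to 85 mm and grips with 20 to 120 N. Pads are 22 mm wide; open, the fingers measure 114 mm over their backs; the gripper's body (76 mm by 85 mm) begins 54 mm behind the grasp point. The pads swing forward as they close: fully open they stand 13 mm farther back than shut.
Start: joints at [-1.348, 0.181, 1.607, -0, 1.354, -0.206], TCP at [0.239, -0.523, 0.203] pointing down, gripper open.
Joint ranges: [-2.99, 2.99], [-0.89, 2.07], [0.3, 2.58], [-1.14, 4.28], [0, 2.63], [-3.12, 3.12]. Speed limits (rad/s): [2.57, 2.57, 3.01, 3.14, 3.14, 3.14].

## Interface

Orientations are given as a unit quaternion [w, x, y, z].
In Python, from bench import ctrl, camera, hand_in gives the robot as it stands. The module is installed in compiled form; this text tells all that it offers.
- The arm moves only by the tool drive_tool, never from a script. Its argument "increments" is a list of rows, each a list of 7 numbers: the shift along the tool's x, y, z in m, then the turn, a rotation vector about the tool's x, y, z in degrees, then the gripper's target within -1 to 1 (fully open at 1, half-way at 0, shut at -1). In form: [[dx, dy, dz, rx, ry, rz, claw], ...]. A call has 1 to 10 rows; each row shifts and turns the commanded pose from where the row before left it, along the tool's axes as they then stand; what a row does not reach is not made up. A row lasts 1/8 s, in which the tool goes at most 62.5 mm and 10.7 degrees, less where a joint would pass 70% of its speed; a pose out of reach is approached as far as the arm can. A call is refused whole if a number of a shift passes 0.0625 or a number of a turn 10.7, either way. A call with a gripper value outside its range is refused whole. The fingers move at their own pace and stop on an object; the grip force is fixed at half the most. Time passes only in rows, so rows that do not move let the fingers close. It gives the time, the measured TCP pose, the force and the opening at its end, in the units of the state.
- ctrl.get_obs(): the state, without advancing time (a new reading comes with each control period).
- camera(name): name is "side" or "top" or "wrist"; returns a dict with "img" (400x640x3 uint8, red, green, blue), "depth" (400x640 float32, m along the optical axis (not along the pixel's ray), 0 where there is no reading), "fx", "fy", "cx", "cy" (pixels), "world_from_camera" (4x4, takes a point from camera to world coordinates); the wrist camera has in their place "hand_eye" (4x4, takes a point from camera to tool coordinates, whose origin is the TCP and whose axes are the tool frame's). Camera axes: x right, y down, z forward; pixel columns grow to the right and rows downward; lengths in m; the calibration is good to about 2 mm. A picture is of the moment at which its call begins: read the wrist's pose just before it.
- hand_in(): hands the job in, once; it reports no verdict.
The state is a dict: "time_s": time; "q": joint angles; "dq": joint speeds; "joint_efforts": joint torques, N m; "eef_pos": TCP position; "eef_rot": TCP orientation; "wrist_force": force on the tool from outside, world axes, zero at the start; "torque": the same for the moment, N m; "opening": opening from 0.0 (shut) to 1.0 (fully open).
Only numpy, scipy, OpenCV 4.12 (cv2) and the standard library are available. Lean on these libraries where they do the work, as an engineer would, in place of code of your own. Each camera call takes 0.05 s, during which the arm holds its last target.

## Working session

There is one attempt and no reset: what is moved stays moved. The work goes in short steps, Python scripts to look and compute and a tool call to move; the robot and the scene stay as the last step left them, time stands still between calls to the robot, and variables do not carry over. Pictures are saved under pics/ and viewed, and the job is handed in when it is done.

Besides the shell and the picture viewer there is one more tool, called after "Emit:" as name([rows], argument=value, ...), one row to a line, values as JSON. drive_tool: Moves the arm, as the interface text tells. Its arguments: {"type":"object","properties":{"increments":{"type":"array","items":{"type":"array","items":{"type":"number"}}}},"required":["increments"]}

```bash
mkdir -p pics; cat > h.py <<'E'
import numpy as np, cv2
from bench import ctrl, camera, hand_in
def snap(name,tag):
    o=ctrl.get_obs(); c=camera(name); 
    cv2.imwrite(f'pics/{tag}.png',c['img'][:,:,::-1])
    if name=='wrist':
        from scipy.spatial.transform import Rotation as R
        T=np.eye(4);q=o['eef_rot'];T[:3,:3]=R.from_quat([q[1],q[2],q[3],q[0]]).as_matrix();T[:3,3]=o['eef_pos']
        c['world_from_camera']=T@c['hand_eye']
    np.savez(f'pics/{tag}.npz',**c)
    return c
def cloud(c):
    d=c['depth'];v,u=np.mgrid[:d.shape[0],:d.shape[1]]
    P=np.stack([(u-c['cx'])/c['fx']*d,(v-c['cy'])/c['fy']*d,d],-1)
    T=c['world_from_camera'];W=P@T[:3,:3].T+T[:3,3];W[d==0]=np.nan
    return W
E
python3 - <<'E'
from h import *
print(ctrl.get_obs())
for n in ('top','side','wrist'):
    c=snap(n,n+'0');print(n,c['fx'],c['cx'],c['cy'],c['world_from_camera'])
E
```

```text
{'time_s': 0.0, 'q': array([-1.34829814e+00,  1.81550113e-01,  1.60799731e+00,  8.37805034e-06,
        1.35379838e+00, -2.06277142e-01]), 'dq': array([ 4.07490214e-05,  8.29015135e-04, -9.99452560e-04,  1.18264820e-03,
       -1.02081499e-04,  1.38956475e-03]), 'joint_efforts': array([ 4.41335415e-04, -4.44876730e+01, -3.51335192e+01, -3.51526651e-04,
        9.03596054e-03, -1.33927762e-05]), 'eef_pos': array([ 0.23895681, -0.52234153,  0.20228427]), 'eef_rot': array([-0.14981585, -0.69091662, -0.15105552,  0.69092089]), 'wrist_force': array([-0.93213887,  0.48601164,  0.59020162]), 'torque': array([-0.03905053,  0.02341453,  0.01032527]), 'opening': 1.0019613784046573}
top 405.3111148049212 320.089702329127 205.34684711660054 [[-2.32715094e-02 -9.97254958e-01  7.02921411e-02  4.47339661e-01]
 [-9.99728314e-01  2.31212777e-02 -2.95023052e-03  5.06478125e-02]
 [ 1.31688789e-03 -7.03417001e-02 -9.97522085e-01  1.52978866e+00]
 [ 0.00000000e+00  0.00000000e+00  0.00000000e+00  1.00000000e+00]]
side 459.6206582448665 317.6229458296087 201.03217537579857 [[-0.99839071  0.02436594 -0.05120836  0.62719594]
 [ 0.05514004  0.62808047 -0.77619231  1.31842989]
 [ 0.01325032 -0.77776682 -0.62841325  1.12803877]
 [ 0.          0.          0.          1.        ]]
wrist 289.27196310892543 323.89725481859864 202.08789935923485 [[ 0.41460536 -0.86283735 -0.28916104  0.31307154]
 [-0.9099984  -0.39392025 -0.12934351 -0.48933601]
 [-0.00230398  0.3167626  -0.94850205  0.37355481]
 [ 0.          0.          0.          1.        ]]
```

View pics/top0.png

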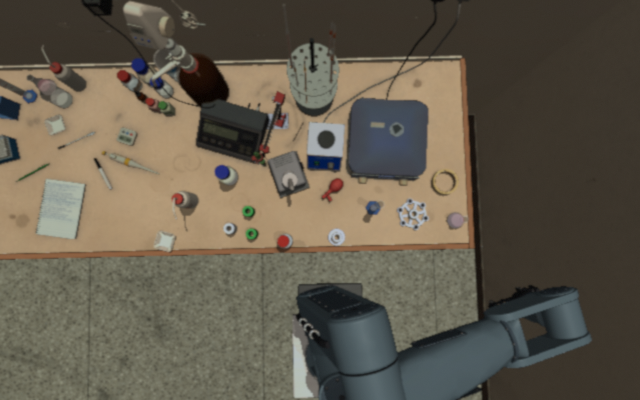

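View pics/side0.png

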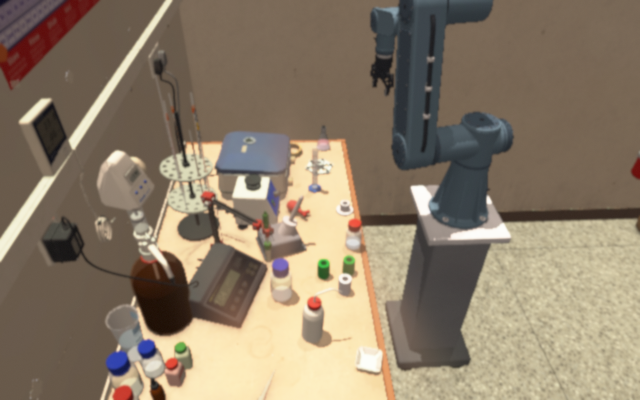

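View pics/wrist0.png

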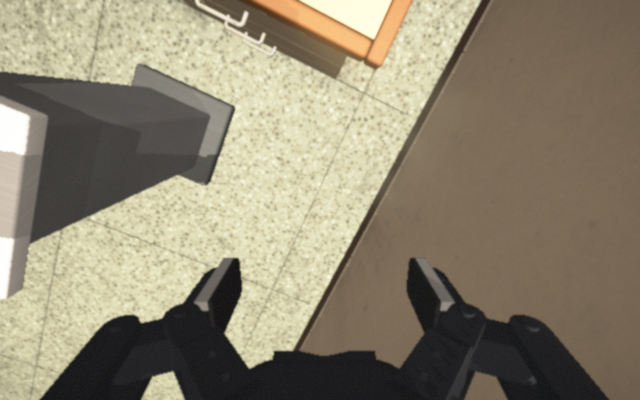

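The top view shows the spacer near (229,229), green look-alikes at (248,211) and (252,234), the bush at (337,237), the carrier at (413,213) and the rotator at (288,175). Next I measure them.

```bash
python3 - <<'E'
from h import *
def L(t): 
    z=np.load(f'pics/{t}.npz');return {k:z[k] for k in z}
t=L('top0');W=cloud(t)
for n,(u,v) in dict(sp=(229,229),g1=(248,211),g2=(252,234),bush=(337,237),car=(413,213),rot=(288,175),spin=(291,182),redb=(284,242),whitebl=(226,175),b2=(184,201),flask=(373,208),pink=(456,220)).items():
    print(n,W[v,u].round(3), 'max z near',np.nanmax(W[v-8:v+9,u-8:u+9,2]).round(3))
a=t['img'][150:260,150:480,::-1]
cv2.imwrite('pics/topcrop.png',cv2.resize(a,None,fx=2.4,fy=2.4,interpolation=cv2.INTER_CUBIC))
s=L('side0')['img'][120:360,200:400,::-1]
cv2.imwrite('pics/sidecrop.png',cv2.resize(s,None,fx=2.5,fy=2.5,interpolation=cv2.INTER_CUBIC))
E
```

```text
sp [0.474 0.39  0.006] max z near 0.069
g1 [ 0.54   0.32  -0.006] max z near 0.067
g2 [ 0.453  0.305 -0.   ] max z near 0.064
bush [ 0.434 -0.015 -0.002] max z near 0.043
car [ 0.518 -0.305 -0.001] max z near 0.036
rot [0.658 0.157 0.107] max z near 0.163
spin [0.627 0.144 0.15 ] max z near 0.197
redb [0.422 0.175 0.114] max z near 0.118
whitebl [0.657 0.368 0.145] max z near 0.147
b2 [0.573 0.519 0.124] max z near 0.169
flask [ 0.536 -0.143  0.077] max z near 0.194
pink [ 0.486 -0.446  0.059] max z near 0.111
```

View pics/topcrop.png

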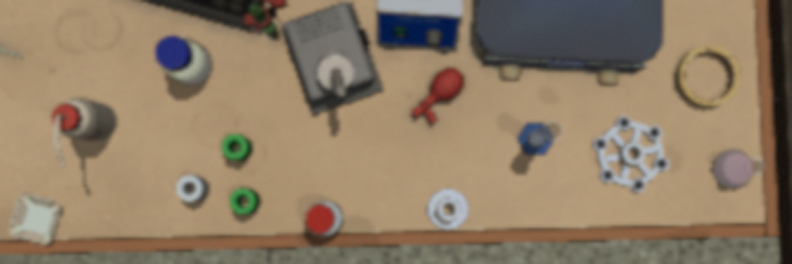

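View pics/sidecrop.png

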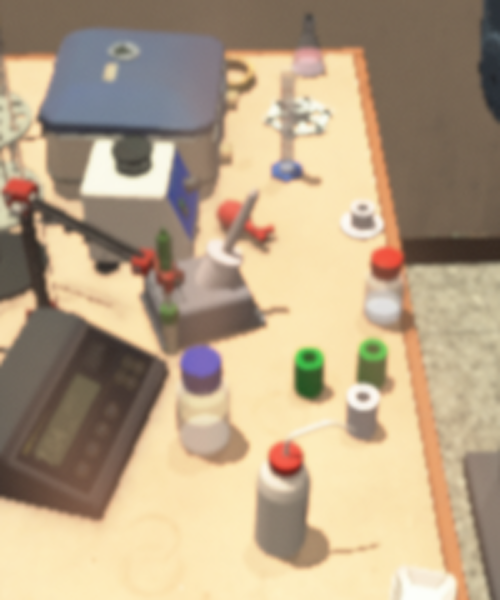

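```bash
cat >> h.py <<'E'
def L(t): 
    z=np.load(f'pics/{t}.npz');return {k:z[k] for k in z}
def sel(W,x,y,z,r):
    m=(np.hypot(W[...,0]-x,W[...,1]-y)<r)&(W[...,2]>z[0])&(W[...,2]<z[1]);return W[m]
def circ(P):
    A=np.c_[2*P[:,:2],np.ones(len(P))];s=np.linalg.lstsq(A,(P[:,:2]**2).sum(1),rcond=None)[0]
    return s[:2],np.sqrt(s[2]+s[0]**2+s[1]**2)
E
python3 - <<'E'
from h import *
for t in('top0','side0'):
    W=cloud(L(t))
    print(t)
    for n,x,y,r,zr in [('table',.5,.22,.03,(-.05,.05)),('spT',.474,.39,.04,(.045,.08)),('bushTop',.434,-.015,.045,(.028,.06)),('bushFl',.434,-.015,.045,(.004,.02)),('carhub',.518,-.305,.03,(.018,.05)),('car',.518,-.305,.075,(.004,.05)),
      ('redb',.422,.175,.05,(.03,.2)),('blue',.657,.368,.06,(.03,.2)),('wash',.573,.52,.08,(.03,.3)),('cyl',.53,-.14,.06,(.03,.3)),('flask',.486,-.446,.06,(.02,.3)),('housing',.67,.157,.14,(.052,.07)),('spin',.62,.15,.06,(.11,.25))]:
        P=sel(W,x,y,zr,r)
        if len(P)<5: print(n,len(P));continue
        print(n,len(P),'mean',P.mean(0).round(4),'med z',np.median(P[:,2]).round(4),'bb',P.min(0).round(3),P.max(0).round(3),'circ',*[np.round(q,4) for q in circ(P)])
E
```

```text
top0
table 196 mean [ 0.4998  0.2198 -0.0008] med z -0.0006 bb [ 0.473  0.191 -0.009] [0.527 0.248 0.007] circ [0.4998 0.2197] 0.0211
spT 78 mean [0.4758 0.3778 0.0591] med z 0.0591 bb [0.458 0.359 0.047] [0.495 0.396 0.069] circ [0.476  0.3778] 0.0156
bushTop 49 mean [ 0.4349 -0.0129  0.0364] med z 0.0367 bb [ 0.42  -0.028  0.029] [0.45  0.002 0.043] circ [ 0.4348 -0.013 ] 0.0139
bushFl 138 mean [ 0.4351 -0.0118  0.0073] med z 0.0066 bb [ 0.404 -0.055  0.004] [0.475 0.027 0.015] circ [ 0.4359 -0.0133] 0.0271
carhub 58 mean [ 0.5152 -0.3004  0.027 ] med z 0.0264 bb [ 0.498 -0.318  0.018] [ 0.532 -0.284  0.036] circ [ 0.5147 -0.3008] 0.0146
car 431 mean [ 0.5148 -0.3021  0.0105] med z 0.0081 bb [ 0.45  -0.366  0.004] [ 0.59  -0.232  0.036] circ [ 0.5163 -0.302 ] 0.0437
redb 199 mean [0.4261 0.1745 0.092 ] med z 0.1045 bb [0.4   0.151 0.037] [0.454 0.205 0.118] circ [0.4259 0.1761] 0.0196
blue 355 mean [0.665  0.3759 0.1087] med z 0.1201 bb [0.638 0.351 0.03 ] [0.702 0.414 0.147] circ [0.6674 0.3792] 0.0229
wash 369 mean [0.5757 0.5225 0.1196] med z 0.1215 bb [0.508 0.503 0.03 ] [0.611
[... 1499 characters left out ...]
9 bb [0.642 0.363 0.03 ] [0.707 0.423 0.144] circ [0.6732 0.3948] 0.023
wash 804 mean [0.5827 0.5508 0.108 ] med z 0.1124 bb [0.509 0.519 0.03 ] [0.614 0.568 0.198] circ [0.5774 0.539 ] 0.0253
cyl 228 mean [ 0.545  -0.1446  0.12  ] med z 0.1216 bb [ 0.532 -0.168  0.03 ] [ 0.559 -0.128  0.196] circ [ 0.5448 -0.1499] 0.0112
flask 170 mean [ 0.4924 -0.4474  0.0563] med z 0.0508 bb [ 0.463 -0.477  0.02 ] [ 0.518 -0.42   0.111] circ [ 0.4916 -0.4496] 0.0158
housing 583 mean [0.6862 0.1733 0.0605] med z 0.0605 bb [0.61  0.021 0.052] [0.787 0.266 0.07 ] circ [0.6967 0.1521] 0.065
spin 142 mean [0.6253 0.1508 0.1509] med z 0.1496 bb [0.598 0.136 0.11 ] [0.669 0.173 0.2  ] circ [0.6324 0.1488] 0.0199
```

```bash
cat >> h.py <<'E'
from scipy.spatial.transform import Rotation as R
def pose():
    o=ctrl.get_obs();q=o['eef_rot'];return np.array(o['eef_pos']),R.from_quat([q[1],q[2],q[3],q[0]])
def mk(xdir,ydir):
    x=np.array(xdir,float);x/=np.linalg.norm(x);y=np.array(ydir,float);y-=x*(y@x);y/=np.linalg.norm(y)
    return R.from_matrix(np.c_[x,y,np.cross(x,y)])
def plan(p1,R1,n,p0=None,R0=None):
    """n equal rows from measured pose to (p1,R1): each row same world shift, const rotation"""
    if p0 is None:p0,R0=pose()
    rv=(R0.inv()*R1).as_rotvec()/n
    Rk=R0
    d=(np.array(p1)-p0)/n
    print('total shift',np.round(np.array(p1)-p0,4),'rot',np.round(np.degrees(rv*n),1),'n',n)
    out=[]
    for k in range(n):
        s=Rk.inv().apply(d); out.append(list(np.round(s,4))+list(np.round(np.degrees(rv),2))); Rk=Rk*R.from_rotvec(rv)
    for o in out: print([float(v) for v in o])
E
python3 - <<'E'
from h import *
p,r=pose();print(p,r.as_matrix().round(3))
print(L('wrist0')['hand_eye'].round(3))
W=cloud(L('top0'));
# obstacles near spindle, height map
for x in np.arange(.5,.86,.02):
    print(round(x,2),[ (lambda P: '%4d'%(1000*np.nanmax(P)) if len(P) else '  . ')(W[(abs(W[...,0]-x)<.01)&(abs(W[...,1]-y)<.01)][:,2]) for y in np.arange(.44,-.11,-.02)])
E
```

```text
[ 0.23898718 -0.52250088  0.20250619] [[-0.     0.416 -0.909]
 [ 0.001 -0.909 -0.416]
 [-1.    -0.001 -0.   ]]
[[ 0.001 -0.317  0.948 -0.171]
 [ 1.    -0.001 -0.001  0.   ]
 [ 0.001  0.948  0.317 -0.081]
 [ 0.     0.     0.     1.   ]]
0.5 ['   6', '   7', '   7', '  68', '  55', '   5', '   7', '   3', '   6', '   5', '   5', '   7', '   5', '   5', '   5', '   8', '   4', '   5', '   5', '   3', '   5', '   6', '   9', '   7', '   7', '   8', '   4', '   5']
0.52 ['   7', '   4', '   8', '   5', '   4', '   5', '  67', '  62', '   8', '   5', '   4', '   5', '   7', '   5', '   5', '   5', '   7', '   6', '   7', '   3', '   7', '   6', '   4', '   5', '   3', '   6', '   3', '   7']
0.54 ['   7', '   5', '   8', '   6', '   9', '   4', '  64', '  65', '   3', '   7', '   8', '   6', '   4', '   2', '   6', '   8', '   5', '   4', '   4', '   9', '   4', '   4', '   6', '   6', '   5', '   8', '   5', '   5']
0.56 ['   7', '   7', '   6', '   5', '   5', '   1', '  58', '  63', '   6', '   6', '   5', '   5', '   7', '   9', '   6', '   4', '   9', '   6', '   4', '   6', '   4', '
[... 2571 characters left out ...]
8', ' 191']
0.8 ['  58', '  59', '  65', '  64', '  64', '  71', '  73', '  73', '  74', '  76', '   3', ' 199', ' 202', '   6', '   5', '   3', '   7', '   2', ' 152', ' 156', ' 183', ' 188', ' 182', ' 152', ' 150', ' 163', ' 177', ' 193']
0.82 ['  64', '  65', '  71', '  75', '  75', '  78', '  80', '  82', '  85', '  91', '  90', '   5', ' 207', ' 204', '   9', '   6', '   7', '   6', ' 153', ' 154', ' 155', ' 155', ' 154', ' 155', ' 156', ' 167', ' 176', ' 190']
0.84 ['  75', '  76', '  76', '  83', '  81', '  90', '  92', '  93', '  91', '  95', '  94', '   3', ' 215', ' 219', '   5', '   5', '   6', '   6', ' 157', ' 152', ' 149', ' 148', ' 146', '  . ', '  . ', ' 165', ' 177', ' 192']
```

```bash
python3 - <<'E'
from h import *
plan([.6,.17,.34],mk([0,0,-1],[0,-1,0]),22)
E
```

```text
total shift [0.361  0.6925 0.1375] rot [24.6  0.   0.1] n 22
[-0.0062, -0.0218, -0.028, 1.12, 0.0, 0.0]
[-0.0062, -0.0224, -0.0276, 1.12, 0.0, 0.0]
[-0.0062, -0.0229, -0.0271, 1.12, 0.0, 0.0]
[-0.0062, -0.0234, -0.0267, 1.12, 0.0, 0.0]
[-0.0062, -0.0239, -0.0262, 1.12, 0.0, 0.0]
[-0.0062, -0.0244, -0.0258, 1.12, 0.0, 0.0]
[-0.0062, -0.0249, -0.0253, 1.12, 0.0, 0.0]
[-0.0062, -0.0254, -0.0248, 1.12, 0.0, 0.0]
[-0.0062, -0.0259, -0.0243, 1.12, 0.0, 0.0]
[-0.0062, -0.0264, -0.0238, 1.12, 0.0, 0.0]
[-0.0062, -0.0268, -0.0233, 1.12, 0.0, 0.0]
[-0.0062, -0.0273, -0.0227, 1.12, 0.0, 0.0]
[-0.0062, -0.0277, -0.0222, 1.12, 0.0, 0.0]
[-0.0062, -0.0281, -0.0217, 1.12, 0.0, 0.0]
[-0.0062, -0.0286, -0.0211, 1.12, 0.0, 0.0]
[-0.0062, -0.029, -0.0205, 1.12, 0.0, 0.0]
[-0.0062, -0.0293, -0.02, 1.12, 0.0, 0.0]
[-0.0062, -0.0297, -0.0194, 1.12, 0.0, 0.0]
[-0.0062, -0.0301, -0.0188, 1.12, 0.0, 0.0]
[-0.0062, -0.0305, -0.0182, 1.12, 0.0, 0.0]
[-0.0062, -0.0308, -0.0176, 1.12, 0.0, 0.0]
[-0.0062, -0.0312, -0.017, 1.12, 0.0, 0.0]
```

Emit:
drive_tool([
  [-0.01, -0.022, -0.028, 1.1, 0, 0, 0.4],
  [-0.01, -0.023, -0.028, 1.1, 0, 0, 0.4],
  [-0.01, -0.023, -0.027, 1.1, 0, 0, 0.4],
  [-0.01, -0.023, -0.027, 1.1, 0, 0, 0.4],
  [-0.01, -0.024, -0.026, 1.1, 0, 0, 0.4],
  [-0.01, -0.024, -0.026, 1.1, 0, 0, 0.4],
  [-0.01, -0.025, -0.025, 1.1, 0, 0, 0.4],
  [-0.01, -0.025, -0.025, 1.1, 0, 0, 0.4],
  [-0.01, -0.026, -0.024, 1.1, 0, 0, 0.4],
  [-0.01, -0.026, -0.024, 1.1, 0, 0, 0.4],
])

```text
time_s: 1.4
eef_pos: [0.4035, -0.207, 0.3033]
eef_rot: [-0.083, -0.702, -0.083, 0.702]
wrist_force: [0.2, 0.0, 0.3]
opening: 0.702
```

Emit:
drive_tool([
  [-0.005, -0.027, -0.023, 1.1, 0, 0, 0.4],
  [-0.005, -0.027, -0.023, 1.1, 0, 0, 0.4],
  [-0.005, -0.028, -0.022, 1.1, 0, 0, 0.4],
  [-0.005, -0.028, -0.022, 1.1, 0, 0, 0.4],
  [-0.005, -0.029, -0.021, 1.1, 0, 0, 0.4],
  [-0.005, -0.029, -0.021, 1.1, 0, 0, 0.4],
  [-0.005, -0.03, -0.02, 1.1, 0, 0, 0.4],
  [-0.005, -0.03, -0.02, 1.1, 0, 0, 0.4],
  [0, -0.03, -0.019, 1.1, 0, 0, 0.4],
  [0, -0.03, -0.018, 1.1, 0, 0, 0.4],
])

```text
time_s: 2.65
eef_pos: [0.5673, 0.1095, 0.3429]
eef_rot: [-0.016, -0.707, -0.016, 0.707]
wrist_force: [0.9, 0.2, -0.5]
opening: 0.699
```

Emit:
drive_tool([
  [0, -0.03, -0.018, 1.3, 0, 0, 0.4],
  [0, -0.03, -0.017, 1.3, 0, 0, 0.4],
  [0, 0, 0, 0, 0, 0, 0.4],
  [0, 0, 0, 0, 0, 0, 0.4],
])

```text
time_s: 3.15
eef_pos: [0.5995, 0.1691, 0.3427]
eef_rot: [-0.0, -0.707, 0.0, 0.707]
wrist_force: [0.3, -0.7, 0.2]
opening: 0.7
```

```bash
python3 - <<'E'
from h import *
p,r=pose();print(p,r.as_matrix().round(3))
c=snap('wrist','w1')
E
```

```text
[0.5995453  0.16908822 0.34269142] [[-0.001 -0.    -1.   ]
 [-0.001 -1.     0.   ]
 [-1.     0.001  0.001]]
```

View pics/w1.png

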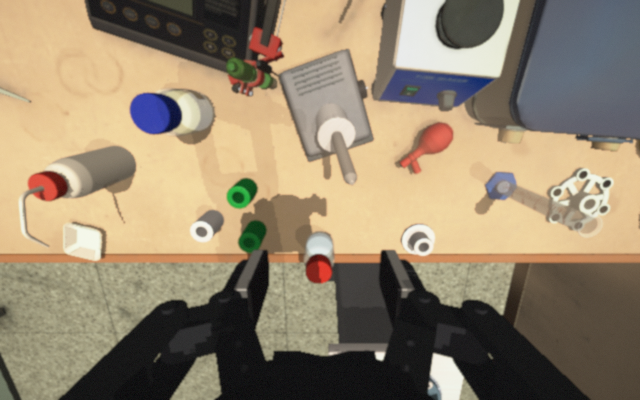

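The spindle runs from (336,132) to the tip at (349,182). All three parts are in view: spacer (205,227), bush (419,240), carrier (580,200).

```bash
cat > spin.py <<'E'
from h import *
from scipy.optimize import least_squares
def axis(az,tilt=25):
    t=np.radians(tilt);return np.array([np.sin(t)*np.cos(az),np.sin(t)*np.sin(az),np.cos(t)])
def fit(tags,free_tilt=False):
    PP=[]
    for t in tags:
        W=cloud(L(t)); PP.append(W[(W[...,0]>.57)&(W[...,0]<.66)&(abs(W[...,1]-.146)<.035)&(W[...,2]>.105)&(W[...,2]<.21)])
    P=np.vstack(PP)
    def res(p):
        a=axis(p[2],p[3] if free_tilt else 25);s=np.array([p[0],p[1],.101]);d=P-s;h=d@a
        r=np.linalg.norm(d-np.outer(h,a),axis=1);k=(h>.012)&(h<.097)
        return np.where(k,r-.008,0)
    p0=[.64,.15,np.pi+.1]+([25.] if free_tilt else [])
    f=least_squares(res,p0,loss='soft_l1',f_scale=.002)
    p=f.x;tl=p[3] if free_tilt else 25
    print(tags,len(P),'seat',p[:2].round(4),'az',np.degrees(p[2]).round(2),'tilt',np.round(tl,1),'tip',(np.array([p[0],p[1],.101])+.106*axis(p[2],tl)).round(4),'rms',np.sqrt(np.mean(f.fun**2)).round(4))
    return p
if __name__=='__main__':
    for t in (['w1'],['top0'],['side0'],['w1','top0','side0']): fit(t);fit(t,True)
    W=cloud(L('w1'))
    for n,x,y,r,zr in [('spT',.477,.38,.035,(.05,.075)),('bushTop',.435,-.012,.045,(.028,.06)),('bushFl',.435,-.012,.045,(.004,.02)),('carhub',.516,-.301,.03,(.018,.05)),('car',.516,-.301,.075,(.004,.05)),('shoulder',.64,.148,.05,(.09,.112)),('table',.5,.22,.03,(-.05,.05))]:
        P=sel(W,x,y,zr,r)
        print(n,len(P),'mean',P.mean(0).round(4),'bb',P.min(0).round(3),P.max(0).round(3),'circ',*[np.round(q,4) for q in circ(P)])
E
python3 spin.py
```

```text
['w1'] 996 seat [0.6403 0.1522] az 198.6 tilt 25 tip [0.5978 0.138  0.1971] rms 0.0003
['w1'] 996 seat [0.6402 0.1522] az 198.6 tilt 24.9 tip [0.5979 0.138  0.1971] rms 0.0003
['top0'] 84 seat [0.6401 0.1513] az 197.97 tilt 25 tip [0.5975 0.1375 0.1971] rms 0.0004
['top0'] 84 seat [0.6408 0.1516] az 198.15 tilt 25.6 tip [0.5972 0.1374 0.1966] rms 0.0003
['side0'] 158 seat [0.644  0.1514] az 195.49 tilt 25 tip [0.6009 0.1394 0.1971] rms 0.0019
['side0'] 158 seat [0.6442 0.1514] az 195.47 tilt 25.1 tip [0.6008 0.1394 0.197 ] rms 0.0019
['w1', 'top0', 'side0'] 1238 seat [0.6406 0.1521] az 198.16 tilt 25 tip [0.598  0.1381 0.1971] rms 0.0009
['w1', 'top0', 'side0'] 1238 seat [0.6406 0.1521] az 198.16 tilt 25.0 tip [0.598  0.1381 0.1971] rms 0.0009
spT 389 mean [0.4773 0.3781 0.0592] bb [0.456 0.36  0.05 ] [0.496 0.399 0.063] circ [0.4769 0.3783] 0.0158
bushTop 269 mean [ 0.4361 -0.0107  0.0368] bb [ 0.418 -0.029  0.028] [0.452 0.006 0.041] circ [ 0.4358 -0.0109] 0.0145
bushFl 501 mean [ 0.442  -0.0065  0.0089] bb [ 0.403 -0.043  0.004] [0.466 0.019 0.02 ] circ [ 0.4355 -0.011 ] 0.0243
carhub 349 mean [ 0.515  -0.2987  0.026 ] bb [ 0.497 -0.319  0.018] [ 0.531 -0.282  0.031] circ [ 0.5145 -0.299 ] 0.0144
car 1657 mean [ 0.5282 -0.3017  0.0124] bb [ 0.469 -0.359  0.004] [ 0.574 -0.243  0.031] circ [ 0.5229 -0.3029] 0.0369
shoulder 946 mean [0.6469 0.1543 0.1032] bb [0.616 0.126 0.09 ] [0.671 0.178 0.112] circ [0.6438 0.1534] 0.0195
table 757 mean [0.5004 0.22   0.0009] bb [ 0.471  0.191 -0.002] [0.529 0.25  0.004] circ [0.5001 0.22  ] 0.0213
```

```bash
cat >> h.py <<'E'
SEAT=np.array([.6405,.152,.101]); AZ=np.radians(198.3); t_=np.radians(25)
AX=np.array([np.sin(t_)*np.cos(AZ),np.sin(t_)*np.sin(AZ),np.cos(t_)])
YT=np.array([-np.sin(AZ),np.cos(AZ),0]) # horizontal, near -Y
RD=mk([0,0,-1],YT); RS=mk(-AX,YT)
E
python3 - <<'E'
from h import *
print(AX,YT)
plan([.477,.3783,.14],RD,10)
E
```

```text
[-0.40124455 -0.13269895  0.90630779] [ 0.31399246 -0.94942548  0.        ]
total shift [-0.1226  0.2095 -0.203 ] rot [-18.3   0.   -0. ] n 10
[0.0203, -0.021, 0.0123, -1.83, 0.0, -0.0]
[0.0203, -0.0213, 0.0116, -1.83, 0.0, -0.0]
[0.0203, -0.0217, 0.0109, -1.83, 0.0, -0.0]
[0.0203, -0.022, 0.0102, -1.83, 0.0, -0.0]
[0.0203, -0.0223, 0.0095, -1.83, 0.0, -0.0]
[0.0203, -0.0226, 0.0088, -1.83, 0.0, -0.0]
[0.0203, -0.0229, 0.008, -1.83, 0.0, -0.0]
[0.0203, -0.0232, 0.0073, -1.83, 0.0, -0.0]
[0.0203, -0.0234, 0.0066, -1.83, 0.0, -0.0]
[0.0203, -0.0236, 0.0058, -1.83, 0.0, -0.0]
```

Emit:
drive_tool([
  [0.02, -0.021, 0.012, -1.83, 0, 0, 0.4],
  [0.02, -0.021, 0.012, -1.83, 0, 0, 0.4],
  [0.02, -0.022, 0.011, -1.83, 0, 0, 0.4],
  [0.02, -0.022, 0.01, -1.83, 0, 0, 0.4],
  [0.02, -0.022, 0.01, -1.83, 0, 0, 0.4],
  [0.02, -0.023, 0.009, -1.83, 0, 0, 0.4],
  [0.02, -0.023, 0.008, -1.83, 0, 0, 0.4],
  [0.02, -0.023, 0.007, -1.83, 0, 0, 0.4],
  [0.02, -0.023, 0.007, -1.83, 0, 0, 0.4],
  [0.02, -0.023, 0.006, -1.83, 0, 0, 0.4],
])

```text
time_s: 4.45
eef_pos: [0.4766, 0.3775, 0.1431]
eef_rot: [0.112, 0.698, 0.112, -0.698]
wrist_force: [0.1, -0.2, -0.5]
opening: 0.696
```

Emit:
drive_tool([
  [0, 0, 0, 0, 0, 0, 0.4],
])

```text
time_s: 4.58
eef_pos: [0.4748, 0.3774, 0.1416]
eef_rot: [-0.113, -0.697, -0.112, 0.699]
wrist_force: [-0.5, -0.9, -0.0]
opening: 0.698
```

```bash
python3 - <<'E'
from h import *
c=snap('wrist','w2');W=cloud(c)
for zr in((.05,.075),(.01,.05)):
    P=sel(W,.477,.378,zr,.035);print(len(P),P.mean(0).round(4),'bb',P.min(0).round(3),P.max(0).round(3),circ(P))
plan([.477,.3783,.027],RD,4)
E
```

```text
1177 [0.477  0.3798 0.0597] bb [0.456 0.36  0.05 ] [0.495 0.399 0.063] (array([0.47677618, 0.37970363]), np.float64(0.015511483710583147))
511 [0.4809 0.3811 0.0317] bb [0.465 0.364 0.01 ] [0.495 0.399 0.05 ] (array([0.48077621, 0.38098372]), np.float64(0.015088772082093173))
total shift [ 0.0007  0.0012 -0.116 ] rot [-0.   0.1 -0. ] n 4
[0.029, -0.0002, -0.0003, -0.01, 0.01, -0.01]
[0.029, -0.0002, -0.0003, -0.01, 0.01, -0.01]
[0.029, -0.0002, -0.0003, -0.01, 0.01, -0.01]
[0.029, -0.0002, -0.0003, -0.01, 0.01, -0.01]
```

View pics/w2.png

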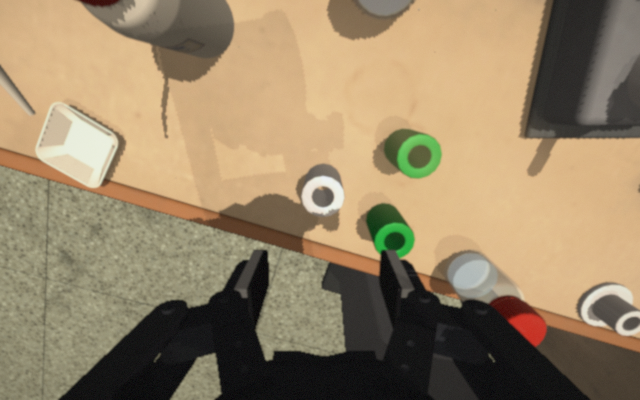

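Emit:
drive_tool([
  [0.03, -0.001, 0, 0, 0, 0, 0.4],
  [0.03, -0.001, -0.001, 0, 0, 0, 0.4],
  [0.03, 0, -0.001, 0, 0, 0, 0.4],
  [0.024, 0, 0, 0, 0, 0, 0.4],
  [0, 0, 0, 0, 0, 0, 0.1],
  [0, 0, 0, 0, 0, 0, -0.3],
  [0, 0, 0, 0, 0, 0, -0.5],
  [0, 0, 0, 0, 0, 0, -0.5],
  [0, 0, 0, 0, 0, 0, -0.5],
])

```text
time_s: 5.75
eef_pos: [0.4804, 0.3819, 0.0325]
eef_rot: [0.111, 0.7, 0.113, -0.696]
wrist_force: [0.0, 1.0, 7.6]
opening: 0.25
```

```bash
python3 - <<'E'
from h import *
print(ctrl.get_obs())
c=snap('wrist','w3');c=snap('side','s3')
cv2.imwrite('pics/s3c.png',cv2.resize(c['img'][220:340,280:420,::-1],None,fx=5,fy=5))
E
```

```text
{'time_s': 5.75, 'q': array([4.78279947e-01, 4.57980337e-01, 1.62555348e+00, 4.85076183e-04,
       1.05181166e+00, 1.73020838e+00]), 'dq': array([ 1.33535201e-03,  9.88820392e-04,  7.17448002e-04, -4.12810724e-04,
       -1.80449157e-03, -9.97169778e-05]), 'joint_efforts': array([-1.09280046e+00, -4.79553366e+01, -2.61712128e+01, -5.01996204e-01,
        2.24672514e-01, -3.54998876e-03]), 'eef_pos': array([0.48043577, 0.38192464, 0.03254853]), 'eef_rot': array([ 0.11134172,  0.70019939,  0.11300977, -0.69609815]), 'wrist_force': array([0.03308186, 0.97855704, 7.57341517]), 'torque': array([ 0.31468003,  0.02606142, -0.03289679]), 'opening': 0.2503765057191483}
```

View pics/w3.png

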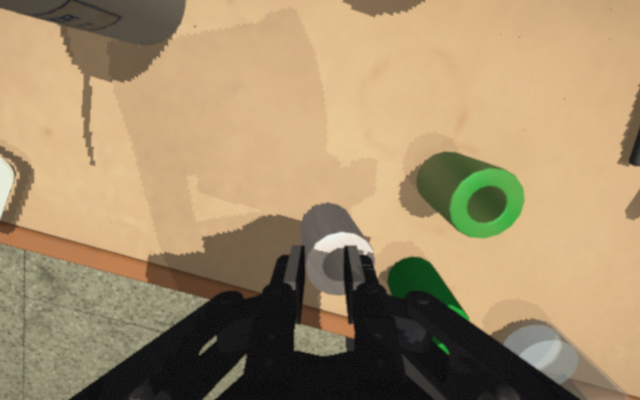

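View pics/s3c.png

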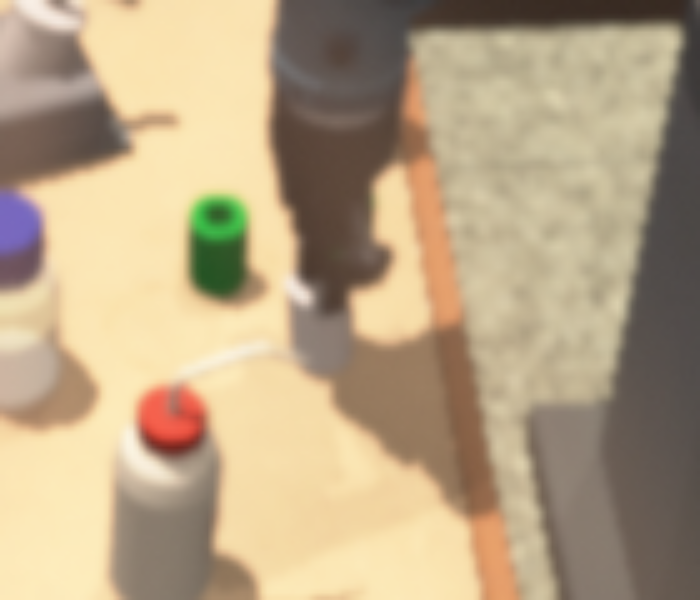

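```bash
python3 - <<'E'
from h import *
c=L('w3');W=cloud(c)
cv2.imwrite('pics/w3c.png',cv2.resize(c['img'][180:340,240:460,::-1],None,fx=3.5,fy=3.5,interpolation=cv2.INTER_CUBIC))
p,r=pose()
for v in range(200,310,8):
    print(v,[tuple((1000*W[v,u]).round(0)) for u in range(290,385,10)])
E
```

```text
200 [(np.float64(487.0), np.float64(410.0), np.float64(1.0)), (np.float64(489.0), np.float64(403.0), np.float64(-0.0)), (np.float64(492.0), np.float64(396.0), np.float64(0.0)), (np.float64(494.0), np.float64(389.0), np.float64(-0.0)), (np.float64(496.0), np.float64(382.0), np.float64(-0.0)), (np.float64(499.0), np.float64(375.0), np.float64(1.0)), (np.float64(501.0), np.float64(368.0), np.float64(1.0)), (np.float64(503.0), np.float64(361.0), np.float64(-0.0)), (np.float64(506.0), np.float64(354.0), np.float64(1.0)), (np.float64(508.0), np.float64(347.0), np.float64(-1.0))]
208 [(np.float64(482.0), np.float64(408.0), np.float64(2.0)), (np.float64(483.0), np.float64(401.0), np.float64(-0.0)), (np.float64(485.0), np.float64(394.0), np.float64(0.0)), (np.float64(492.0), np.float64(388.0), np.float64(13.0)), (np.float64(496.0), np.float64(382.0), np.float64(18.0)), (np.float64(496.0), np.float64(375.0), np.float64(10.0)), (np.float64(495.0), np.float64(366.0), np.float64(0.0)), (np.float64(497.0), np.float64(359.0), np.float64(0.0)), (np.float64(499.0), np.float64(352.0), np.float64(-0.0)
[... 6359 characters left out ...]
p.float64(497.0), np.float64(368.0), np.float64(110.0)), (np.float64(498.0), np.float64(364.0), np.float64(109.0))]
304 [(np.float64(487.0), np.float64(397.0), np.float64(114.0)), (np.float64(471.0), np.float64(390.0), np.float64(92.0)), (np.float64(405.0), np.float64(369.0), np.float64(2.0)), (np.float64(407.0), np.float64(361.0), np.float64(1.0)), (np.float64(410.0), np.float64(353.0), np.float64(1.0)), (np.float64(412.0), np.float64(345.0), np.float64(0.0)), (np.float64(483.0), np.float64(370.0), np.float64(98.0)), (np.float64(495.0), np.float64(372.0), np.float64(113.0)), (np.float64(496.0), np.float64(369.0), np.float64(114.0)), (np.float64(498.0), np.float64(366.0), np.float64(115.0))]
```

View pics/w3c.png

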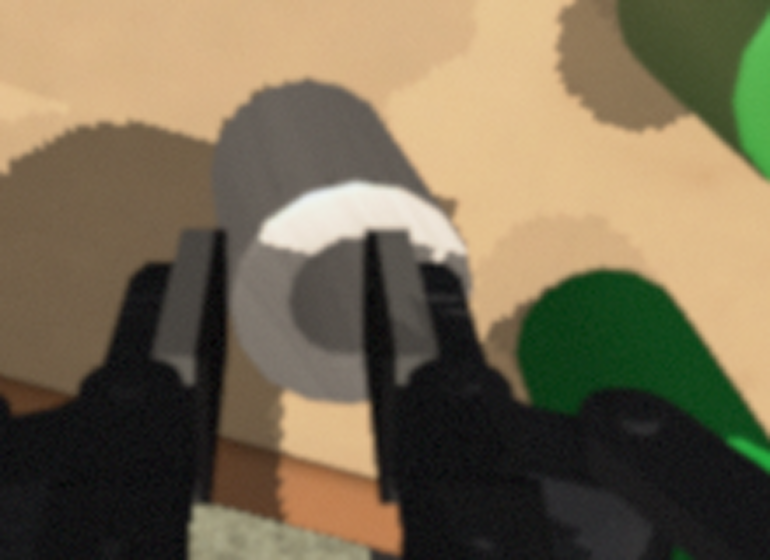

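```bash
python3 - <<'E'
from h import *
for t in ('wrist0','w1','w2','w3'):
    c=L(t);d=c['depth'];v,u=np.mgrid[:400,:640]
    P=np.stack([(u-c['cx'])/c['fx']*d,(v-c['cy'])/c['fy']*d,d],-1);T=c['hand_eye'];P=P@T[:3,:3].T+T[:3,3]
    m=(d>0)&(d<.22)&(v>225)&(abs(P[...,2])<.02)
    for s in (1,-1):
        Q=P[m&(s*P[...,1]>0)&(P[...,0]>-.12)];
        Q=Q[Q[:,0].argsort()[::-1]]
        print(t,s,len(Q),(1000*Q[:3]).round(1).tolist(),'inner y',(1000*Q[Q[:,0]>Q[0,0]-.01][:,1]).min().round(1),(1000*Q[Q[:,0]>Q[0,0]-.01][:,1]).max().round(1))
E
```

```text
wrist0 1 18066 [[-41.4, 43.2, -4.0], [-41.5, 43.0, 6.1], [-41.8, 42.9, -5.9]] inner y 42.2 55.5
wrist0 -1 17980 [[-40.6, -43.1, 5.3], [-41.4, -43.0, -4.0], [-41.4, -42.9, 0.1]] inner y -54.7 -41.9
w1 1 17431 [[-33.3, 30.1, -0.5], [-33.7, 30.1, 0.5], [-33.9, 30.2, 2.2]] inner y 29.7 42.5
w1 -1 17342 [[-33.0, -30.0, -0.4], [-33.7, -29.9, 1.0], [-33.9, -30.0, 2.1]] inner y -42.3 -29.4
w2 1 17420 [[-34.0, 30.0, 0.4], [-34.0, 30.0, 1.0], [-34.0, 29.9, -0.8]] inner y 29.7 42.9
w2 -1 17343 [[-33.1, -30.0, -0.3], [-33.2, -30.0, 0.2], [-33.5, -30.0, 0.6]] inner y -42.6 -29.5
w3 1 20455 [[31.8, 219.3, 6.0], [31.8, 187.4, 6.0], [31.8, 204.9, 6.0]] inner y 26.1 239.6
w3 -1 19094 [[31.7, -52.9, 5.7], [31.6, -100.1, 5.6], [31.6, -156.3, 5.6]] inner y -229.0 -17.1
```

The clouds show the real fingertips about 33 mm behind the reported TCP (it should be 11 mm ahead), so the fingers closed on top of the spacer. I'll lift, reopen and remeasure, treating the tips as about 40 mm short of the stated geometry.

Emit:
drive_tool([
  [-0.02, 0, 0, 0, 0, 0, -0.5],
  [-0.03, 0, 0, 0, 0, 0, 0.4],
  [-0.03, 0, 0, 0, 0, 0, 0.4],
  [0, 0, 0, 0, 0, 0, 0.4],
  [0, 0, 0, 0, 0, 0, 0.4],
])

```text
time_s: 6.48
eef_pos: [0.4778, 0.3802, 0.1094]
eef_rot: [0.112, 0.698, 0.112, -0.698]
wrist_force: [0.8, -1.1, -0.1]
opening: 0.699
```

```bash
python3 - <<'E'
from h import *
o=ctrl.get_obs();print(o['eef_pos'],o['wrist_force'],o['opening'])
c=snap('wrist','w4');W=cloud(c)
for zr in((.05,.075),(.01,.05)):
    P=sel(W,.477,.378,zr,.035);print(len(P),P.mean(0).round(4),'bb',P.min(0).round(3),P.max(0).round(3),circ(P))
T=np.linalg.inv(c['world_from_camera'])
# gripper body depth profile in tool frame along y=0 column
d=c['depth'];H=c['hand_eye']
for v in range(340,400,6):
    q=np.array([(324-c['cx'])/c['fx']*d[v,324],(v-c['cy'])/c['fy']*d[v,324],d[v,324]]);print(v,(1000*(H[:3,:3]@q+H[:3,3])).round(1))
E
```

```text
[0.47775877 0.38022466 0.10939259] [ 0.79120813 -1.14229004 -0.11108885] 0.6993788830010849
1502 [0.477  0.3795 0.0596] bb [0.456 0.36  0.05 ] [0.495 0.399 0.062] (array([0.47686409, 0.37942507]), np.float64(0.015521558798821009))
719 [0.4813 0.381  0.0322] bb [0.465 0.364 0.01 ] [0.496 0.399 0.05 ] (array([0.48066616, 0.38072514]), np.float64(0.015108275446794172))
340 [ 958.6   -1.1 1009. ]
346 [ 957.9   -1.2 1045.5]
352 [ 959.1   -1.2 1084.5]
358 [-103.9    0.4   -9.6]
364 [-107.3    0.4  -11. ]
370 [-109.1    0.4  -10.8]
376 [-110.4    0.4  -10.1]
382 [-112.5    0.4  -10.5]
388 [-114.6    0.4  -10.9]
394 [-115.8    0.4  -10.2]
```

View pics/w4.png

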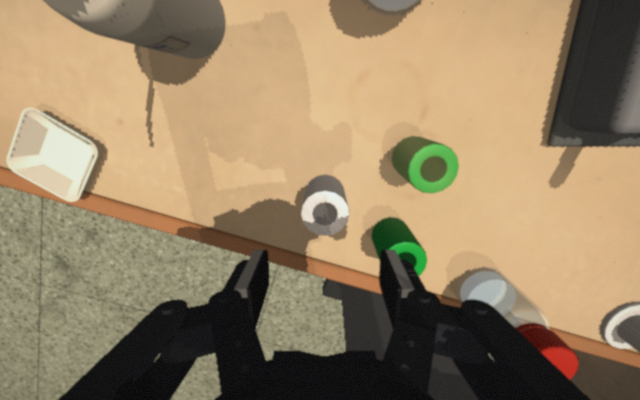

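The spacer is unmoved and upright at (0.477, 0.3795). The body face at tool x −102 mm confirms a constant −39 mm offset. I'll use an effective grasp point at tool x = −47 mm.

Emit:
drive_tool([
  [0.03, 0, 0.001, 0, 0, 0, 0.4],
  [0.03, 0, 0, 0, 0, 0, 0.4],
  [0.03, 0, 0, 0, 0, 0, 0.4],
  [0.029, 0, 0, 0, 0, 0, 0.4],
  [0, 0, 0, 0, 0, 0, 0.1],
  [0, 0, 0, 0, 0, 0, -0.2],
  [0, 0, 0, 0, 0, 0, -0.4],
  [0, 0, 0, 0, 0, 0, -0.4],
  [0, 0, 0, 0, 0, 0, -0.4],
])

```text
time_s: 7.65
eef_pos: [0.4773, 0.3804, -0.0092]
eef_rot: [0.112, 0.698, 0.112, -0.698]
wrist_force: [0.1, -0.5, -1.0]
opening: 0.46
```

Emit:
drive_tool([
  [-0.02, 0, 0, 0, 0, 0, -0.5],
  [-0.035, 0, 0, 0, 0, 0, -0.5],
  [-0.04, 0, 0, 0, 0, 0, -0.5],
  [-0.04, 0, 0, 0, 0, 0, -0.5],
  [-0.04, 0, 0, 0, 0, 0, -0.5],
  [-0.04, 0, 0, 0, 0, 0, -0.5],
  [-0.04, 0, 0, 0, 0, 0, -0.5],
])

```text
time_s: 8.52
eef_pos: [0.4768, 0.3802, 0.2484]
eef_rot: [0.112, 0.699, 0.112, -0.698]
wrist_force: [0.4, 0.1, -1.3]
opening: 0.455
```

```bash
python3 - <<'E'
from h import *
plan(SEAT+AX*.151,RS,9)
c=snap('wrist','w5')
E
```

```text
total shift [ 0.1031 -0.2482 -0.0105] rot [-0.  24.9  0. ] n 9
[0.0012, 0.0298, -0.0022, -0.0, 2.77, 0.0]
[0.0013, 0.0298, -0.0022, -0.0, 2.77, 0.0]
[0.0014, 0.0298, -0.0021, -0.0, 2.77, 0.0]
[0.0015, 0.0298, -0.002, -0.0, 2.77, 0.0]
[0.0016, 0.0298, -0.002, -0.0, 2.77, 0.0]
[0.0017, 0.0298, -0.0019, -0.0, 2.77, 0.0]
[0.0018, 0.0298, -0.0018, -0.0, 2.77, 0.0]
[0.0018, 0.0298, -0.0017, -0.0, 2.77, 0.0]
[0.0019, 0.0298, -0.0016, -0.0, 2.77, 0.0]
```

View pics/w5.png

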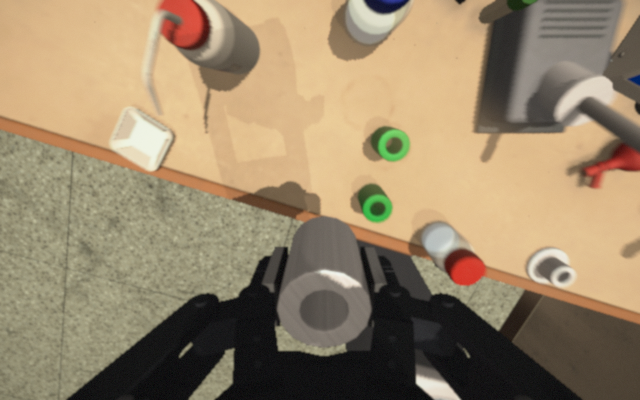

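The spacer is held centred between the pads at (323,280). I'll tilt it while moving towards the spindle.

Emit:
drive_tool([
  [0.001, 0.03, -0.002, 0, 2.8, 0, -0.5],
  [0.001, 0.03, -0.002, 0, 2.8, 0, -0.5],
  [0.001, 0.03, -0.002, 0, 2.8, 0, -0.5],
  [0.001, 0.03, -0.002, 0, 2.8, 0, -0.5],
  [0.001, 0.03, -0.002, 0, 2.8, 0, -0.5],
  [0.002, 0.03, -0.002, 0, 2.8, 0, -0.5],
  [0.002, 0.03, -0.002, 0, 2.8, 0, -0.5],
  [0.002, 0.03, -0.002, 0, 2.8, 0, -0.5],
  [0.002, 0.028, -0.002, 0, 2.5, 0, -0.5],
  [0, 0, 0, 0, 0, 0, -0.5],
])

```text
time_s: 9.82
eef_pos: [0.5803, 0.1304, 0.2369]
eef_rot: [0.085, 0.833, 0.133, -0.531]
wrist_force: [-0.7, 0.0, -1.2]
opening: 0.452
```

```bash
python3 - <<'E'
from h import *
p,r=pose();print(r.as_matrix().round(3),RS.as_matrix().round(3))
plan(SEAT+AX*.112,RS,2)
plan(SEAT+AX*.030,RS,1,SEAT+AX*.112,RS)
c=snap('wrist','w6');c=snap('side','s6')
cv2.imwrite('pics/s6c.png',cv2.resize(c['img'][120:320,180:420,::-1],None,fx=3,fy=3))
W=cloud(L('w6'));d=L('w6')
# spacer pose in tool frame from depth
v,u=np.mgrid[:400,:640];dd=d['depth'];P=np.stack([(u-d['cx'])/d['fx']*dd,(v-d['cy'])/d['fy']*dd,dd],-1);H=d['hand_eye'];P=P@H[:3,:3].T+H[:3,3]
m=(dd>0)&(abs(P[...,1])<.0185)&(P[...,2]<.0)&(P[...,2]>-.03)&(P[...,0]<-.01)&(P[...,0]>-.075)
Q=P[m];print(len(Q),Q.min(0),Q.max(0))
from scipy.optimize import least_squares
Q=Q[(Q[:,0]>-.065)]
f=least_squares(lambda p:np.hypot(Q[:,1]-p[0]-p[2]*Q[:,0],Q[:,2]-p[1]-p[3]*Q[:,0])-.02,[0,0,0,0],loss='soft_l1',f_scale=.002)
print('spacer axis in tool: y0,z0,slopes',f.x.round(4),len(Q))
E
```

```text
[[ 0.401  0.311 -0.862]
 [ 0.131 -0.951 -0.282]
 [-0.907  0.    -0.422]] [[ 0.401  0.314 -0.86 ]
 [ 0.133 -0.949 -0.285]
 [-0.906  0.    -0.423]]
total shift [ 0.0152  0.0068 -0.0343] rot [-0.2  0.1 -0.1] n 2
[0.0191, -0.0009, -0.0003, -0.09, 0.03, -0.05]
[0.0191, -0.0008, -0.0003, -0.09, 0.03, -0.05]
total shift [ 0.0329  0.0109 -0.0743] rot [0. 0. 0.] n 1
[0.082, -0.0, -0.0, 0.0, 0.0, 0.0]
6009 [-0.07351908 -0.01846622 -0.02108118] [-1.19022440e-02  1.84967750e-02 -9.38105822e-06]
spacer axis in tool: y0,z0,slopes [ 0.0002 -0.0001  0.0007 -0.002 ] 3055
```

View pics/s6c.png

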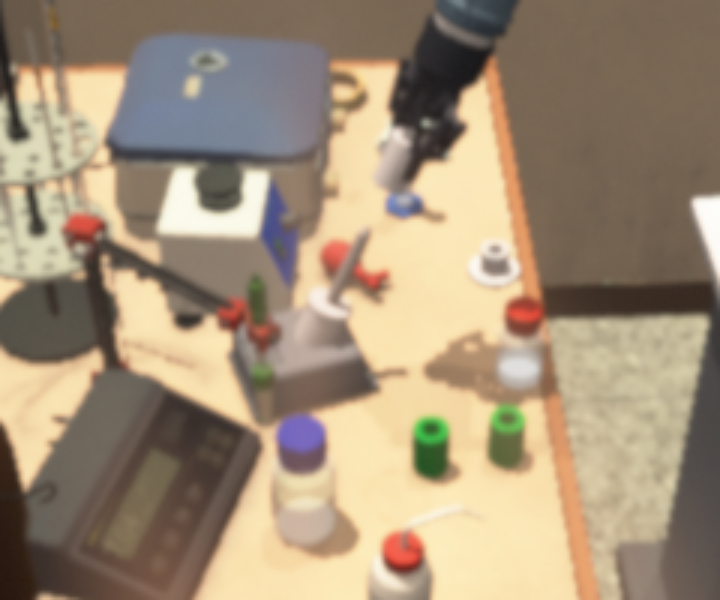

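View pics/w6.png

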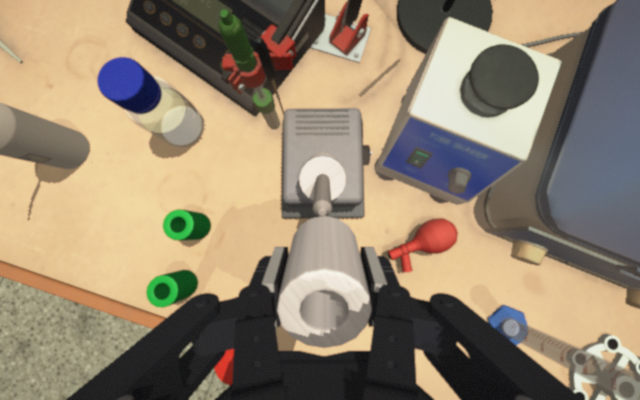

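The spacer and spindle tip are collinear in the wrist view (column ~322). I'll advance along the axis.

Emit:
drive_tool([
  [0.019, -0.001, 0, -0.1, 0, 0, -0.5],
  [0.019, -0.001, 0, -0.1, 0, 0, -0.5],
  [0.01, 0, 0, 0, 0, 0, -0.5],
  [0.01, 0, 0, 0, 0, 0, -0.5],
  [0.01, 0, 0, 0, 0, 0, -0.5],
])

```text
time_s: 10.55
eef_pos: [0.6076, 0.1432, 0.1746]
eef_rot: [0.087, 0.832, 0.135, -0.531]
wrist_force: [-1.1, -1.2, -0.2]
opening: 0.457
```

```bash
python3 - <<'E'
from h import *
o=ctrl.get_obs();print(o['wrist_force'],o['torque'])
plan(SEAT+AX*.021,RS,5)
E
```

```text
[-1.12402961 -1.20566458 -0.16680398] [-0.31886765  0.23074326 -0.15317763]
total shift [ 0.0245  0.006  -0.0546] rot [ 0.2  0.1 -0. ] n 5
[0.012, 0.0004, 0.0, 0.04, 0.01, -0.01]
[0.012, 0.0004, 0.0, 0.04, 0.01, -0.01]
[0.012, 0.0004, 0.0001, 0.04, 0.01, -0.01]
[0.012, 0.0004, 0.0001, 0.04, 0.01, -0.01]
[0.012, 0.0004, 0.0001, 0.04, 0.01, -0.01]
```

Low force and past the tip; I continue.

Emit:
drive_tool([
  [0.012, 0, 0, 0, 0, 0, -0.5],
  [0.012, 0.001, 0, 0, 0, 0, -0.5],
  [0.012, 0, 0, 0, 0, 0, -0.5],
  [0.012, 0.001, 0, 0, 0, 0, -0.5],
  [0.012, 0, 0, 0, 0, 0, -0.5],
  [0, 0, 0, 0, 0, 0, -0.5],
])

```text
time_s: 11.3
eef_pos: [0.6311, 0.1491, 0.1185]
eef_rot: [0.087, 0.831, 0.135, -0.532]
wrist_force: [-0.1, 0.8, -0.9]
opening: 0.459
```

```bash
python3 - <<'E'
from h import *
o=ctrl.get_obs();print(o['wrist_force'],o['torque'])
plan(SEAT+AX*.021,RS,1)
c=snap('wrist','w7');cv2.imwrite('pics/w7c.png',cv2.resize(c['img'][140:400,200:460,::-1],None,fx=2.3,fy=2.3))
E
```

```text
[-0.09234867  0.75586933 -0.89961546] [-0.05755231  0.23305535 -0.05030429]
total shift [0.001  0.0001 0.0015] rot [0.2 0.2 0. ] n 1
[-0.001, 0.0002, -0.0015, 0.15, 0.22, 0.03]
```

View pics/w7c.png

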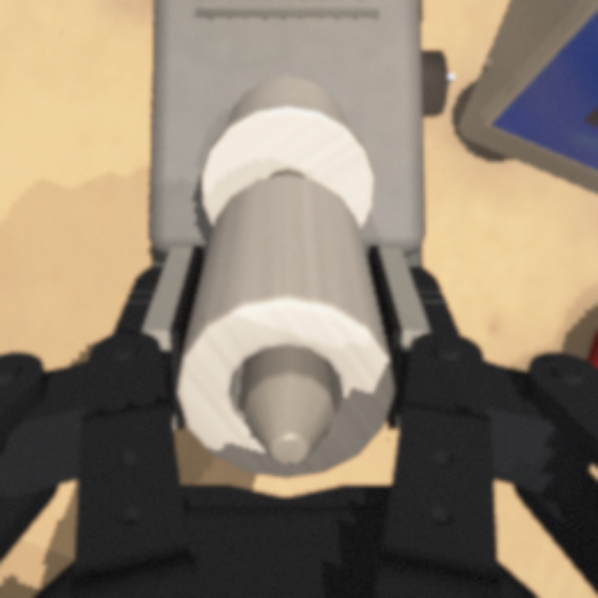

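The spindle tip protrudes through the spacer's bore at (290,445) in the crop. I release and let it slide.

Emit:
drive_tool([
  [0, 0, 0, 0, 0, 0, 0.1],
  [0, 0, 0, 0, 0, 0, 0.4],
  [0, 0, 0, 0, 0, 0, 0.4],
  [-0.02, 0, 0, 0, 0, 0, 0.4],
  [-0.03, 0, 0, 0, 0, 0, 0.4],
  [-0.03, 0, 0, 0, 0, 0, 0.4],
  [-0.03, 0, 0, 0, 0, 0, 0.4],
  [-0.02, 0, 0, 0, 0, 0, 0.4],
])

```text
time_s: 12.35
eef_pos: [0.5797, 0.1317, 0.24]
eef_rot: [0.087, 0.833, 0.135, -0.53]
wrist_force: [0.3, 0.3, -0.1]
opening: 0.701
```

```bash
python3 - <<'E'
from h import *
c=snap('wrist','w8');cv2.imwrite('pics/w8c.png',cv2.resize(c['img'][100:400,180:480,::-1],None,fx=2,fy=2))
W=cloud(c);d=W-SEAT;h=d@AX;r=np.linalg.norm(d-h[...,None]*AX,axis=-1)
m=(r<.0185)&(r>.012)&(h>.03)&(h<.1)&(c['depth']>0);print('spacer top h',np.median(h[m]),m.sum(),np.percentile(h[m],[5,25,75,95]))
E
```

```text
spacer top h 0.06038530574294857 705 [0.03575962 0.05780156 0.06095475 0.06174507]
```

View pics/w8c.png

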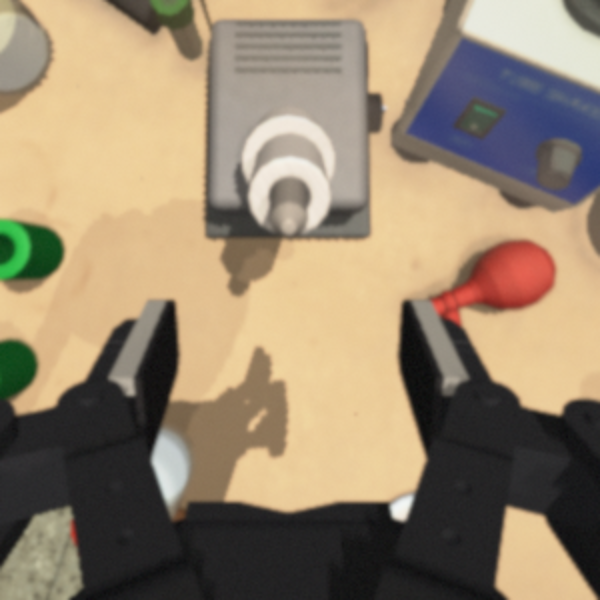

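```bash
python3 - <<'E'
from h import *
c=L('w7');d=c['depth'];v,u=np.mgrid[:400,:640]
P=np.stack([(u-c['cx'])/c['fx']*d,(v-c['cy'])/c['fy']*d,d],-1);H=c['hand_eye'];P=P@H[:3,:3].T+H[:3,3]
for s in(1,-1):
    m=(d>0)&(s*P[...,1]>.0175)&(s*P[...,1]<.03)&(abs(P[...,2])<.013)&(P[...,0]>-.08)&(P[...,0]<-.015)
    print(s,m.sum(),np.sort(P[m][:,0])[-5:])
plan([.5147,-.2995,.25],RD,15)
E
```

```text
1 1607 [-0.02050126 -0.01923543 -0.01717795 -0.0163016  -0.01520385]
-1 1573 [-0.02445354 -0.02334373 -0.02130453 -0.01886859 -0.01716765]
total shift [-0.0657 -0.4312  0.0075] rot [  0.2 -25.2  -0.2] n 15
[-0.006, 0.0259, 0.0118, 0.01, -1.68, -0.01]
[-0.0057, 0.0259, 0.012, 0.01, -1.68, -0.01]
[-0.0053, 0.0259, 0.0121, 0.01, -1.68, -0.01]
[-0.005, 0.0259, 0.0123, 0.01, -1.68, -0.01]
[-0.0046, 0.0259, 0.0124, 0.01, -1.68, -0.01]
[-0.0042, 0.0259, 0.0125, 0.01, -1.68, -0.01]
[-0.0039, 0.0259, 0.0127, 0.01, -1.68, -0.01]
[-0.0035, 0.0259, 0.0128, 0.01, -1.68, -0.01]
[-0.0031, 0.0259, 0.0128, 0.01, -1.68, -0.01]
[-0.0028, 0.0259, 0.0129, 0.01, -1.68, -0.01]
[-0.0024, 0.0259, 0.013, 0.01, -1.68, -0.01]
[-0.002, 0.0259, 0.0131, 0.01, -1.68, -0.01]
[-0.0016, 0.0259, 0.0131, 0.01, -1.68, -0.01]
[-0.0013, 0.0259, 0.0131, 0.01, -1.68, -0.01]
[-0.0009, 0.0259, 0.0132, 0.01, -1.68, -0.01]
```

Emit:
drive_tool([
  [-0.006, 0.026, 0.012, 0, -1.7, 0, 0.4],
  [-0.006, 0.026, 0.012, 0, -1.7, 0, 0.4],
  [-0.006, 0.026, 0.012, 0, -1.7, 0, 0.4],
  [-0.005, 0.026, 0.012, 0, -1.7, 0, 0.4],
  [-0.005, 0.026, 0.012, 0, -1.7, 0, 0.4],
  [-0.004, 0.026, 0.0125, 0, -1.7, 0, 0.4],
  [-0.004, 0.026, 0.0125, 0, -1.7, 0, 0.4],
  [-0.0035, 0.026, 0.013, 0, -1.7, 0, 0.4],
  [-0.003, 0.026, 0.013, 0, -1.7, 0, 0.4],
  [-0.003, 0.026, 0.013, 0, -1.7, 0, 0.4],
])

```text
time_s: 13.65
eef_pos: [0.5362, -0.1576, 0.2445]
eef_rot: [0.106, 0.744, 0.12, -0.649]
wrist_force: [0.1, 0.1, 0.1]
opening: 0.703
```

Emit:
drive_tool([
  [-0.0025, 0.026, 0.013, 0, -1.7, 0, 0.4],
  [-0.002, 0.026, 0.013, 0, -1.7, 0, 0.4],
  [-0.0015, 0.026, 0.013, 0, -1.7, 0, 0.4],
  [-0.001, 0.026, 0.013, 0, -1.7, 0, 0.4],
  [-0.001, 0.026, 0.013, 0, -1.4, 0, 0.4],
  [0.03, 0, 0, 0, 0, 0, 0.4],
  [0.03, 0, 0, 0, 0, 0, 0.4],
  [0.03, 0, 0, 0, 0, 0, 0.4],
  [0, 0, 0, 0, 0, 0, 0.4],
])

```text
time_s: 14.78
eef_pos: [0.5132, -0.3, 0.155]
eef_rot: [-0.112, -0.695, -0.114, 0.701]
wrist_force: [0.6, 0.9, 0.8]
opening: 0.701
```

```bash
python3 - <<'E'
from h import *
c=snap('wrist','w9');W=cloud(c)
for n,r,zr in [('hub',.025,(.018,.05)),('hubtop',.025,(.026,.05)),('car',.075,(.004,.014))]:
    P=sel(W,.515,-.2995,zr,r);print(n,len(P),P.mean(0).round(4),P.min(0).round(3),P.max(0).round(3),circ(P))
plan([.5147,-.2995,-.0185],RD,5)
E
```

```text
hub 666 [ 0.5155 -0.3016  0.0276] [ 0.497 -0.32   0.018] [ 0.532 -0.284  0.03 ] (array([ 0.51538403, -0.30171111]), np.float64(0.014257200609381775))
hubtop 584 [ 0.515  -0.3018  0.0284] [ 0.497 -0.32   0.026] [ 0.532 -0.284  0.03 ] (array([ 0.51479361, -0.30194804]), np.float64(0.014214522166984187))
car 4369 [ 0.5172 -0.3011  0.0085] [ 0.454 -0.361  0.004] [ 0.575 -0.244  0.014] (array([ 0.51469644, -0.30196924]), np.float64(0.0445177898920849))
total shift [ 0.0004  0.0013 -0.1757] rot [0.1 0.4 0. ] n 5
[0.0351, -0.0002, -0.0004, 0.03, 0.08, 0.01]
[0.0351, -0.0002, -0.0003, 0.03, 0.08, 0.01]
[0.0351, -0.0002, -0.0003, 0.03, 0.08, 0.01]
[0.0351, -0.0002, -0.0002, 0.03, 0.08, 0.01]
[0.0351, -0.0002, -0.0002, 0.03, 0.08, 0.01]
```

View pics/w9.png

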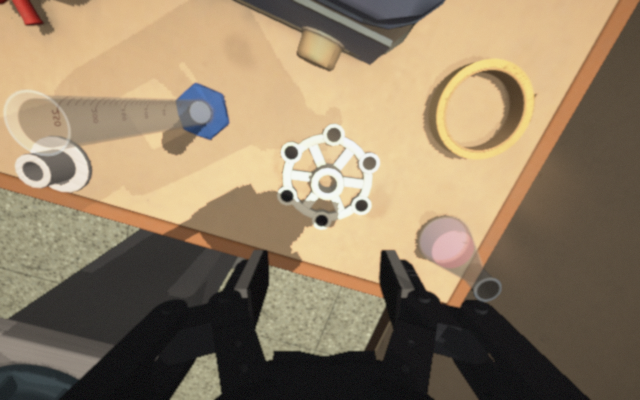

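The carrier hub shows at (328,183), centre (0.515, −0.302). Flask and cylinder are clear of the gripper. I descend.

Emit:
drive_tool([
  [0.035, 0, 0, 0, 0.4, 0, 0.4],
  [0.035, 0.001, 0, 0, 0, 0, 0.4],
  [0.035, 0, 0, 0, 0, 0, 0.4],
  [0.03, 0, 0, 0, 0, 0, 0.4],
  [0.02, 0, 0, 0, 0, 0, 0.4],
  [0, 0, 0, 0, 0, 0, 0.4],
])

```text
time_s: 15.58
eef_pos: [0.5151, -0.302, 0.0026]
eef_rot: [0.113, 0.698, 0.113, -0.698]
wrist_force: [-0.8, 0.4, -0.2]
opening: 0.699
```

```bash
python3 - <<'E'
from h import *
plan([.5148,-.302,-.0185],RD,1)
E
```

```text
total shift [-0.0003 -0.     -0.0211] rot [ 0.2 -0.1 -0. ] n 1
[0.0211, -0.0001, 0.0003, 0.15, -0.06, -0.01]
```

Emit:
drive_tool([
  [0.011, 0, 0, 0, 0, 0, 0.4],
  [0.01, 0, 0, 0, 0, 0, 0.3],
  [0, 0, 0, 0, 0, 0, 0],
  [0, 0, 0, 0, 0, 0, -0.3],
  [0, 0, 0, 0, 0, 0, -0.5],
  [0, 0, 0, 0, 0, 0, -0.5],
  [0, 0, 0, 0, 0, 0, -0.5],
])

```text
time_s: 16.45
eef_pos: [0.5155, -0.3023, -0.0177]
eef_rot: [0.114, 0.699, 0.113, -0.697]
wrist_force: [1.0, 0.1, 1.3]
opening: 0.394
```

```bash
python3 - <<'E'
from h import *
print(pose()[0],ctrl.get_obs()['wrist_force'])
c=snap('wrist','w10')
E
```

```text
[ 0.51554112 -0.30232131 -0.01766949] [1.00210597 0.05045706 1.32334064]
```

View pics/w10.png

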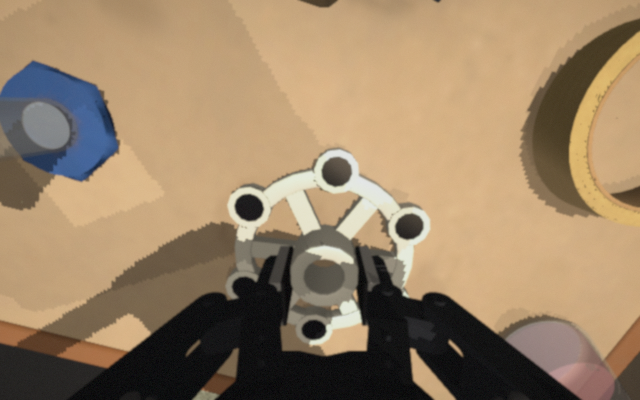

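Emit:
drive_tool([
  [-0.015, 0, 0, 0, 0, 0, -0.5],
  [-0.025, 0, 0, 0, 0, 0, -0.5],
  [0, 0, 0, 0, 0, 0, -0.5],
])

```text
time_s: 16.88
eef_pos: [0.517, -0.3036, 0.0248]
eef_rot: [0.115, 0.7, 0.112, -0.696]
wrist_force: [0.4, -0.6, -1.8]
opening: 0.391
```

```bash
cat > inhand.py <<'E'
from h import *
import sys
def tool(c):
    d=c['depth'];v,u=np.mgrid[:400,:640];P=np.stack([(u-c['cx'])/c['fx']*d,(v-c['cy'])/c['fy']*d,d],-1);H=c['hand_eye'];P=P@H[:3,:3].T+H[:3,3];P[d==0]=np.nan;return P
E
python3 - <<'E'
from inhand import *
print(pose()[0],ctrl.get_obs()['wrist_force'],ctrl.get_obs()['opening'])
c=snap('wrist','w11');P=tool(c);img=c['img'].astype(int)
m=(P[...,0]>-.035)&(P[...,0]<-.0)&(np.hypot(P[...,1],P[...,2])<.07)&(img.min(-1)>150)
Q=P[m];A=np.c_[Q[:,1:],np.ones(len(Q))];s=np.linalg.lstsq(A,Q[:,0],rcond=None)[0]
for _ in range(5):
    k=abs(A@s-Q[:,0])<.0025;s=np.linalg.lstsq(A[k],Q[k,0],rcond=None)[0]
print(len(Q),k.sum(),'plane x = a y + b z + c (wheel top)',s.round(4),'deg',np.degrees(s[:2]).round(2)); Q=Q[k]
print('bbox',Q.min(0).round(4),Q.max(0).round(4))
E
```

```text
[ 0.51700374 -0.30362037  0.02481215] [ 0.37837991 -0.6000005  -1.8317743 ] 0.39116894419506715
7123 7077 plane x = a y + b z + c (wheel top) [ 0.0025 -0.0006 -0.0261] deg [ 0.14 -0.04]
bbox [-0.0284 -0.0509 -0.0606] [-0.0235  0.0573  0.0623]
```

View pics/w11.png

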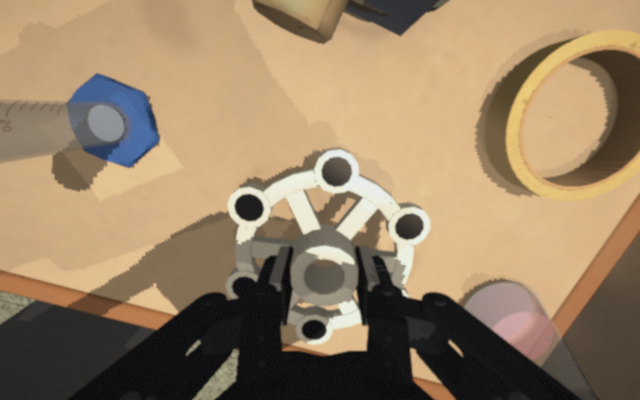

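Emit:
drive_tool([
  [-0.035, 0, 0, 0, 0, 0, -0.5],
  [-0.035, 0, 0, 0, 0, 0, -0.5],
  [-0.035, 0, 0, 0, 0, 0, -0.5],
  [-0.035, 0, 0, 0, 0, 0, -0.5],
  [-0.035, 0, 0, 0, 0, 0, -0.5],
  [-0.035, 0, 0, 0, 0, 0, -0.5],
  [-0.035, 0, 0, 0, 0, 0, -0.5],
])

```text
time_s: 17.8
eef_pos: [0.5142, -0.3015, 0.2668]
eef_rot: [0.113, 0.698, 0.114, -0.698]
wrist_force: [0.4, -0.0, -2.1]
opening: 0.392
```

```bash
python3 - <<'E'
from h import *
plan(SEAT+AX*.142,RS,15)
E
```

```text
total shift [ 0.0693  0.4346 -0.0371] rot [ 0.1 25.   0.1] n 15
[0.0025, -0.026, -0.0135, 0.01, 1.66, 0.0]
[0.0029, -0.026, -0.0135, 0.01, 1.66, 0.0]
[0.0033, -0.026, -0.0134, 0.01, 1.66, 0.0]
[0.0037, -0.026, -0.0133, 0.01, 1.66, 0.0]
[0.004, -0.026, -0.0132, 0.01, 1.66, 0.0]
[0.0044, -0.026, -0.013, 0.01, 1.66, 0.0]
[0.0048, -0.026, -0.0129, 0.01, 1.66, 0.0]
[0.0052, -0.026, -0.0127, 0.01, 1.66, 0.0]
[0.0055, -0.026, -0.0126, 0.01, 1.66, 0.0]
[0.0059, -0.026, -0.0124, 0.01, 1.66, 0.0]
[0.0062, -0.026, -0.0122, 0.01, 1.66, 0.0]
[0.0066, -0.026, -0.012, 0.01, 1.66, 0.0]
[0.0069, -0.0261, -0.0118, 0.01, 1.66, 0.0]
[0.0073, -0.0261, -0.0116, 0.01, 1.66, 0.0]
[0.0076, -0.0261, -0.0114, 0.01, 1.66, 0.0]
```

Emit:
drive_tool([
  [0.0025, -0.026, -0.0135, 0, 1.7, 0, -0.5],
  [0.003, -0.026, -0.0135, 0, 1.7, 0, -0.5],
  [0.003, -0.026, -0.0135, 0, 1.7, 0, -0.5],
  [0.0035, -0.026, -0.013, 0, 1.7, 0, -0.5],
  [0.004, -0.026, -0.013, 0, 1.7, 0, -0.5],
  [0.0045, -0.026, -0.013, 0, 1.7, 0, -0.5],
  [0.005, -0.026, -0.013, 0, 1.7, 0, -0.5],
  [0.005, -0.026, -0.013, 0, 1.7, 0, -0.5],
  [0.0055, -0.026, -0.0125, 0, 1.7, 0, -0.5],
  [0.006, -0.026, -0.0125, 0, 1.7, 0, -0.5],
])

```text
time_s: 19.05
eef_pos: [0.5603, -0.0114, 0.2412]
eef_rot: [0.095, 0.794, 0.129, -0.587]
wrist_force: [0.9, 0.2, -1.6]
opening: 0.393
```

Emit:
drive_tool([
  [0.006, -0.026, -0.012, 0, 1.7, 0, -0.5],
  [0.0065, -0.026, -0.012, 0, 1.7, 0, -0.5],
  [0.007, -0.026, -0.012, 0, 1.7, 0, -0.5],
  [0.007, -0.026, -0.0115, 0, 1.7, 0, -0.5],
  [0.0075, -0.026, -0.0115, 0, 1.2, 0, -0.5],
  [0, 0, 0, 0, 0, 0, -0.5],
  [0, 0, 0, 0, 0, 0, -0.5],
])

```text
time_s: 19.92
eef_pos: [0.5832, 0.1318, 0.2305]
eef_rot: [0.087, 0.833, 0.135, -0.53]
wrist_force: [0.2, -0.5, -1.5]
opening: 0.39
```

```bash
python3 - <<'E'
from inhand import *
plan(SEAT+AX*.142,RS,1)
c=snap('wrist','w12');P=tool(c);img=c['img'].astype(int)
v=np.mgrid[:400,:640][0]
m=(P[...,0]>-.055)&(P[...,0]<-.005)&(np.hypot(P[...,1],P[...,2])<.07)&(img.min(-1)>140)&(v<330)
Q=P[m];A=np.c_[Q[:,1:],np.ones(len(Q))];s=np.linalg.lstsq(A,Q[:,0],rcond=None)[0]
for _ in range(5):
    k=abs(A@s-Q[:,0])<.0025;s=np.linalg.lstsq(A[k],Q[k,0],rcond=None)[0]
print(len(Q),k.sum(),'plane',s.round(4),'deg',np.degrees(s[:2]).round(2))
cv2.imwrite('pics/w12c.png',cv2.resize(c['img'][60:400,150:500,::-1],None,fx=1.7,fy=1.7))
E
```

```text
total shift [ 0.0003  0.0014 -0.0008] rot [ 0.2 -0.  -0. ] n 1
[0.001, -0.0012, -0.0004, 0.19, -0.01, -0.0]
12765 8799 plane [ 0.0011  0.0015 -0.0259] deg [0.06 0.09]
```

View pics/w12c.png

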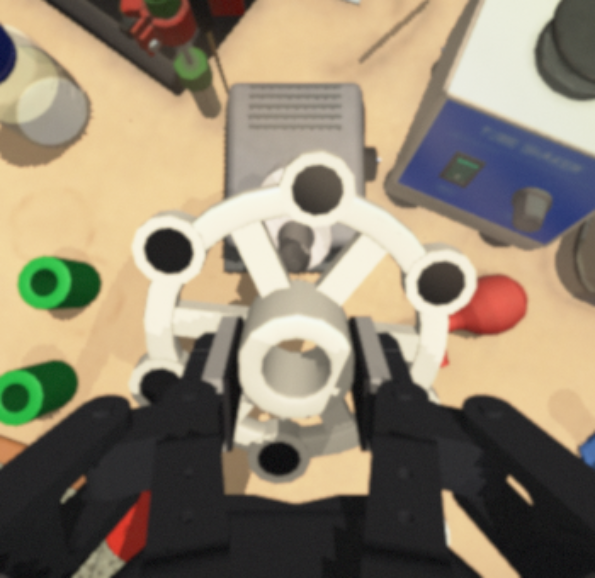

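Emit:
drive_tool([
  [0.015, -0.001, 0, 0.2, 0, 0, -0.5],
  [0.015, 0, 0, 0, 0, 0, -0.5],
  [0.012, 0, 0, 0, 0, 0, -0.5],
  [0.012, 0, 0, 0, 0, 0, -0.5],
  [0.012, 0, 0, 0, 0, 0, -0.5],
  [0.012, 0, 0, 0, 0, 0, -0.5],
  [0, 0, 0, 0, 0, 0, -0.5],
])

```text
time_s: 20.85
eef_pos: [0.6142, 0.1436, 0.1592]
eef_rot: [0.085, 0.833, 0.134, -0.531]
wrist_force: [0.4, 0.3, -2.0]
opening: 0.391
```

```bash
python3 - <<'E'
from inhand import *
o=ctrl.get_obs();print(o['wrist_force'],o['torque'])
plan(SEAT+AX*.042,RS,1)
c=snap('wrist','w13')
cv2.imwrite('pics/w13c.png',cv2.resize(c['img'][60:400,150:500,::-1],None,fx=1.7,fy=1.7))
E
```

```text
[ 0.42660881  0.3364281  -2.00817143] [-0.0723985   0.3079974  -0.03760605]
total shift [ 0.0094  0.0028 -0.0201] rot [-0.  0.  0.] n 1
[0.0224, 0.0003, -0.0004, -0.04, 0.02, 0.03]
```

View pics/w13c.png

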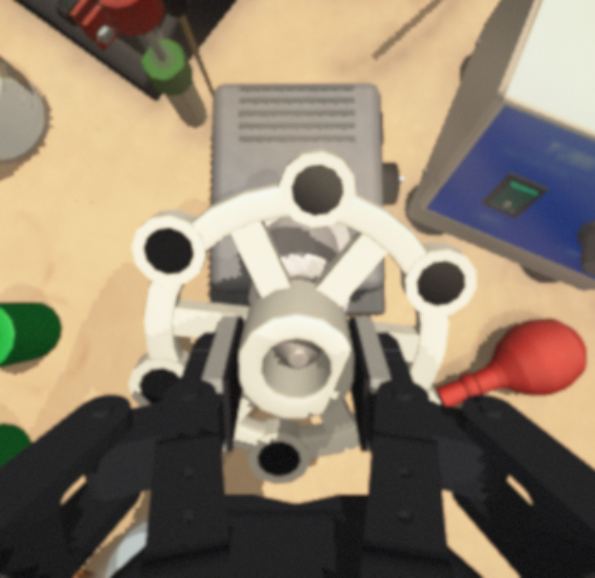

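The spindle tip appears inside the hub bore at (297,352) and the force is low. I continue to seat the carrier.

Emit:
drive_tool([
  [0.008, 0, 0, 0, 0, 0, -0.5],
  [0.007, 0, 0, 0, 0, 0, -0.5],
  [0.004, 0, 0, 0, 0, 0, -0.5],
  [0.002, 0, 0, 0, 0, 0, -0.5],
  [0, 0, 0, 0, 0, 0, -0.5],
])

```text
time_s: 21.52
eef_pos: [0.6232, 0.1462, 0.1415]
eef_rot: [0.085, 0.833, 0.134, -0.53]
wrist_force: [0.2, 0.1, -1.3]
opening: 0.393
```

```bash
python3 - <<'E'
from inhand import *
o=ctrl.get_obs();print(o['wrist_force'],o['torque'])
plan(SEAT+AX*.042,RS,1)
E
```

```text
[ 0.18649233  0.08259017 -1.31627269] [-0.10359332  0.30606319 -0.06233333]
total shift [ 0.0005  0.0002 -0.0024] rot [-0.  -0.1 -0. ] n 1
[0.0024, -0.0, 0.0006, -0.03, -0.09, -0.01]
```

Emit:
drive_tool([
  [0.0015, 0, 0, 0, 0, 0, -0.5],
  [0.001, 0, 0, 0, 0, 0, -0.5],
  [0.001, 0, 0, 0, 0, 0, -0.5],
  [0, 0, 0, 0, 0, 0, -0.5],
])

```text
time_s: 22.02
eef_pos: [0.6249, 0.1467, 0.1401]
eef_rot: [0.085, 0.833, 0.134, -0.529]
wrist_force: [-9.5, -2.3, 10.8]
opening: 0.388
```

Contact at about 14 N along the axis, right at the expected seating height. I release and back off.

Emit:
drive_tool([
  [-0.001, 0, 0, 0, 0, 0, 0],
  [0, 0, 0, 0, 0, 0, 0.3],
  [0, 0, 0, 0, 0, 0, 0.4],
  [0, 0, 0, 0, 0, 0, 0.4],
  [-0.02, 0, 0, 0, 0, 0, 0.4],
  [-0.03, 0, 0, 0, 0, 0, 0.4],
  [-0.03, 0, 0, 0, 0, 0, 0.4],
  [-0.02, 0, 0, 0, 0, 0, 0.4],
])

```text
time_s: 23.02
eef_pos: [0.5839, 0.1331, 0.2314]
eef_rot: [0.085, 0.834, 0.134, -0.529]
wrist_force: [-0.5, 1.2, -0.2]
opening: 0.702
```

```bash
python3 - <<'E'
from h import *
c=snap('wrist','w14');cv2.imwrite('pics/w14c.png',cv2.resize(c['img'][60:400,150:500,::-1],None,fx=1.7,fy=1.7))
W=cloud(c);d=W-SEAT;h=d@AX;r=np.linalg.norm(d-h[...,None]*AX,axis=-1)
def pl(m):
    Q=d[m];hh=h[m];e1=np.cross(AX,[0,1,0]);e1/=np.linalg.norm(e1);e2=np.cross(AX,e1)
    A=np.c_[Q@e1,Q@e2,np.ones(len(Q))];s=np.linalg.lstsq(A,hh,rcond=None)[0]
    for _ in range(5):
        k=abs(A@s-hh)<.002;s=np.linalg.lstsq(A[k],hh[k],rcond=None)[0]
    return len(Q),k.sum(),s.round(4)
print('hub top (exp .088)',pl((r<.017)&(r>.011)&(h>.08)&(h<.1)))
print('wheel top (exp .068)',pl((r<.062)&(r>.03)&(h>.055)&(h<.08)))
plan([.4358,-.0112,.2],RD,9)
E
```

```text
hub top (exp .088) (708, np.int64(706), array([ 0.0009, -0.0002,  0.0887]))
wheel top (exp .068) (6090, np.int64(5613), array([ 0.0008, -0.0007,  0.0688]))
total shift [-0.1488 -0.1443 -0.0339] rot [  0.  -25.4  -0.1] n 9
[-0.0055, 0.01, 0.0204, 0.0, -2.82, -0.01]
[-0.0044, 0.01, 0.0206, 0.0, -2.82, -0.01]
[-0.0034, 0.01, 0.0208, 0.0, -2.82, -0.01]
[-0.0024, 0.01, 0.0209, 0.0, -2.82, -0.01]
[-0.0014, 0.01, 0.021, 0.0, -2.82, -0.01]
[-0.0003, 0.01, 0.0211, 0.0, -2.82, -0.01]
[0.0007, 0.01, 0.0211, 0.0, -2.82, -0.01]
[0.0017, 0.01, 0.021, 0.0, -2.82, -0.01]
[0.0027, 0.01, 0.0209, 0.0, -2.82, -0.01]
```

View pics/w14c.png

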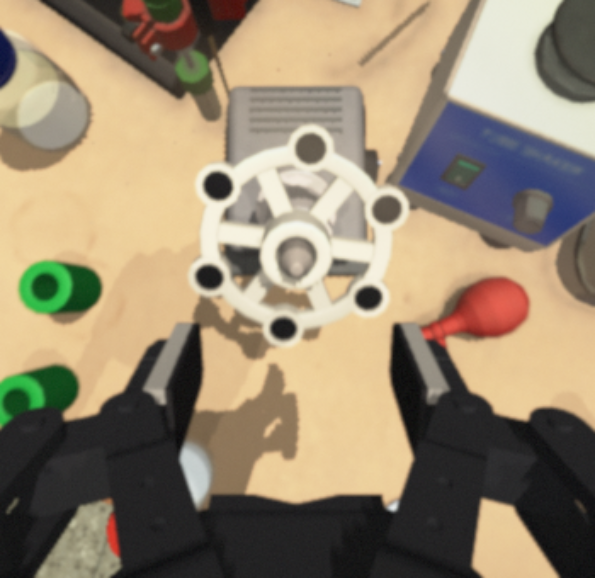

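Emit:
drive_tool([
  [-0.0055, 0.01, 0.02, 0, -2.8, 0, 0.4],
  [-0.0045, 0.01, 0.0205, 0, -2.8, 0, 0.4],
  [-0.0035, 0.01, 0.021, 0, -2.8, 0, 0.4],
  [-0.0025, 0.01, 0.021, 0, -2.8, 0, 0.4],
  [-0.0015, 0.01, 0.021, 0, -2.8, 0, 0.4],
  [0, 0.01, 0.021, 0, -2.8, 0, 0.4],
  [0.001, 0.01, 0.021, 0, -2.8, 0, 0.4],
  [0.002, 0.01, 0.021, 0, -2.8, 0, 0.4],
  [0.003, 0.01, 0.021, 0, -2.9, 0, 0.4],
  [0, 0, 0, 0, 0, 0, 0.4],
])

```text
time_s: 24.32
eef_pos: [0.4346, -0.0113, 0.1952]
eef_rot: [-0.112, -0.696, -0.112, 0.7]
wrist_force: [-0.5, -0.4, -0.8]
opening: 0.7
```

Emit:
drive_tool([
  [0.03, 0, 0, 0, 0, 0, 0.4],
  [0.03, 0, 0, 0, 0, 0, 0.4],
  [0, 0, 0, 0, 0, 0, 0.4],
  [0, 0, 0, 0, 0, 0, 0.4],
])

```text
time_s: 24.82
eef_pos: [0.4357, -0.0107, 0.1368]
eef_rot: [-0.113, -0.697, -0.112, 0.699]
wrist_force: [0.0, 0.3, 0.3]
opening: 0.7
```

```bash
python3 - <<'E'
from h import *
c=snap('wrist','w15');W=cloud(c)
for n,r,zr in [('top',.022,(.03,.05)),('fl',.04,(.004,.012))]:
    P=sel(W,.436,-.0115,zr,r);print(n,len(P),P.mean(0).round(4),P.min(0).round(3),P.max(0).round(3),circ(P))
plan([.4358,-.0112,-.0185],RD,5)
E
```

```text
top 772 [ 0.436  -0.0125  0.0378] [ 0.418 -0.03   0.03 ] [0.452 0.005 0.041] (array([ 0.43585891, -0.01248258]), np.float64(0.014274776515155687))
fl 1511 [ 0.4409 -0.0106  0.0076] [ 0.404 -0.045  0.004] [0.466 0.019 0.012] (array([ 0.43432508, -0.01299182]), np.float64(0.026096849760231317))
total shift [-0.0002 -0.0003 -0.1557] rot [-0.   0.1 -0.1] n 5
[0.0311, 0.0, 0.0, -0.0, 0.02, -0.01]
[0.0311, 0.0, 0.0, -0.0, 0.02, -0.01]
[0.0311, 0.0, 0.0, -0.0, 0.02, -0.01]
[0.0311, 0.0, 0.0, -0.0, 0.02, -0.01]
[0.0311, 0.0, 0.0, -0.0, 0.02, -0.01]
```

View pics/w15.png

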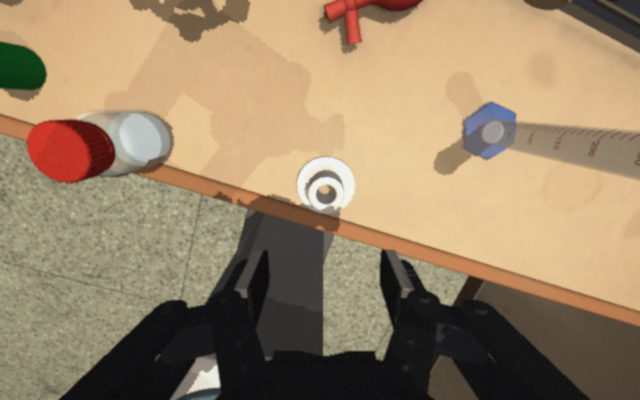

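Emit:
drive_tool([
  [0.03, 0.001, 0, 0, 0.1, 0, 0.4],
  [0.03, 0, 0, 0, 0, 0, 0.4],
  [0.03, 0, 0, 0, 0, 0, 0.4],
  [0.03, 0, 0, 0, 0, 0, 0.4],
  [0.02, 0, 0, 0, 0, 0, 0.4],
  [0.014, 0, 0, 0, 0, 0, 0.3],
  [0, 0, 0, 0, 0, 0, 0],
  [0, 0, 0, 0, 0, 0, -0.3],
  [0, 0, 0, 0, 0, 0, -0.5],
  [0, 0, 0, 0, 0, 0, -0.5],
])

```text
time_s: 26.12
eef_pos: [0.4359, -0.012, -0.0173]
eef_rot: [0.113, 0.698, 0.112, -0.698]
wrist_force: [-0.9, 0.2, 4.7]
opening: 0.408
```

Emit:
drive_tool([
  [0, 0, 0, 0, 0, 0, -0.5],
  [-0.015, 0, 0, 0, 0, 0, -0.5],
  [-0.025, 0, 0, 0, 0, 0, -0.5],
  [0, 0, 0, 0, 0, 0, -0.5],
])

```text
time_s: 26.62
eef_pos: [0.4368, -0.0123, 0.0238]
eef_rot: [0.113, 0.699, 0.111, -0.697]
wrist_force: [0.2, -1.0, -1.0]
opening: 0.406
```

```bash
python3 - <<'E'
from inhand import *
print(pose()[0],ctrl.get_obs()['wrist_force'],ctrl.get_obs()['opening'])
c=snap('wrist','w16');P=tool(c);img=c['img'].astype(int);v=np.mgrid[:400,:640][0]
for n,x0,x1,rr in(('flange top',-.04,-.012,.034),('barrel top',-.07,-.048,.0175)):
    m=(P[...,0]>x0)&(P[...,0]<x1)&(np.hypot(P[...,1],P[...,2])<rr)&(img.min(-1)>90)&((abs(P[...,1])<.016))
    if n[0]=='f': m&=np.hypot(P[...,1],P[...,2])>.02
    Q=P[m];print(n,len(Q),np.median(Q,0).round(4),np.percentile(Q[:,0],[5,95]).round(4))
    if n[0]=='b':print(circ(Q[:,[1,2,0]]))
E
```

```text
[ 0.43676673 -0.01227873  0.02376491] [ 0.15733733 -0.9537747  -1.00516255] 0.40630035062543857
flange top 1357 [-0.0248  0.0004 -0.0245] [-0.0259 -0.023 ]
barrel top 2348 [-0.0558  0.0008 -0.003 ] [-0.0567 -0.0544]
(array([ 0.00028729, -0.00042053]), np.float64(0.014209888642766915))
```

View pics/w16.png

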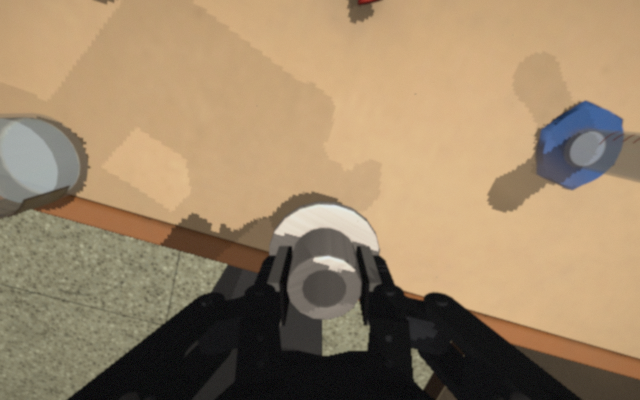

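Emit:
drive_tool([
  [-0.035, 0, 0, 0, 0, 0, -0.5],
  [-0.035, 0, 0, 0, 0, 0, -0.5],
  [-0.035, 0, 0, 0, 0, 0, -0.5],
  [-0.035, 0, 0, 0, 0, 0, -0.5],
  [-0.035, 0, 0, 0, 0, 0, -0.5],
  [-0.035, 0, 0, 0, 0, 0, -0.5],
  [-0.02, 0, 0, 0, 0, 0, -0.5],
])

```text
time_s: 27.55
eef_pos: [0.4355, -0.0117, 0.2526]
eef_rot: [-0.112, -0.698, -0.112, 0.699]
wrist_force: [0.4, -0.5, -0.8]
opening: 0.409
```

```bash
python3 - <<'E'
from h import *
plan(SEAT+AX*.142,RS,10)
E
```

```text
total shift [ 0.148   0.1449 -0.0229] rot [-0.  25.1 -0. ] n 10
[0.0023, -0.0091, -0.0186, -0.0, 2.51, -0.0]
[0.0031, -0.0091, -0.0185, -0.0, 2.51, -0.0]
[0.0039, -0.0091, -0.0183, -0.0, 2.51, -0.0]
[0.0047, -0.0091, -0.0181, -0.0, 2.51, -0.0]
[0.0055, -0.0091, -0.0179, -0.0, 2.51, -0.0]
[0.0063, -0.0091, -0.0177, -0.0, 2.51, -0.0]
[0.007, -0.0091, -0.0174, -0.0, 2.51, -0.0]
[0.0078, -0.0091, -0.0171, -0.0, 2.51, -0.0]
[0.0085, -0.0091, -0.0167, -0.0, 2.51, -0.0]
[0.0092, -0.0091, -0.0163, -0.0, 2.51, -0.0]
```

Emit:
drive_tool([
  [0.0025, -0.009, -0.0185, 0, 2.5, 0, -0.5],
  [0.003, -0.009, -0.0185, 0, 2.5, 0, -0.5],
  [0.004, -0.009, -0.0185, 0, 2.5, 0, -0.5],
  [0.0045, -0.009, -0.018, 0, 2.5, 0, -0.5],
  [0.0055, -0.009, -0.018, 0, 2.5, 0, -0.5],
  [0.006, -0.009, -0.0175, 0, 2.5, 0, -0.5],
  [0.007, -0.009, -0.0175, 0, 2.5, 0, -0.5],
  [0.008, -0.009, -0.017, 0, 2.5, 0, -0.5],
  [0.0085, -0.009, -0.0165, 0, 2.5, 0, -0.5],
  [0.009, -0.009, -0.0165, 0, 2.5, 0, -0.5],
])

```text
time_s: 28.8
eef_pos: [0.5832, 0.1325, 0.227]
eef_rot: [0.085, 0.832, 0.134, -0.532]
wrist_force: [-0.3, 0.2, -0.5]
opening: 0.414
```

Emit:
drive_tool([
  [0, 0, 0, 0, 0, 0, -0.5],
  [0, 0, 0, 0, 0, 0, -0.5],
])

```text
time_s: 29.05
eef_pos: [0.5829, 0.1318, 0.228]
eef_rot: [0.085, 0.832, 0.134, -0.532]
wrist_force: [0.2, 0.2, -1.9]
opening: 0.412
```

```bash
python3 - <<'E'
from inhand import *
plan(SEAT+AX*.142,RS,1)
c=snap('wrist','w17')
cv2.imwrite('pics/w17c.png',cv2.resize(c['img'][60:400,150:500,::-1],None,fx=1.7,fy=1.7))
E
```

```text
total shift [0.0006 0.0014 0.0017] rot [-0.   0.2  0. ] n 1
[-0.0011, -0.0011, -0.0016, -0.03, 0.22, 0.0]
```

View pics/w17c.png

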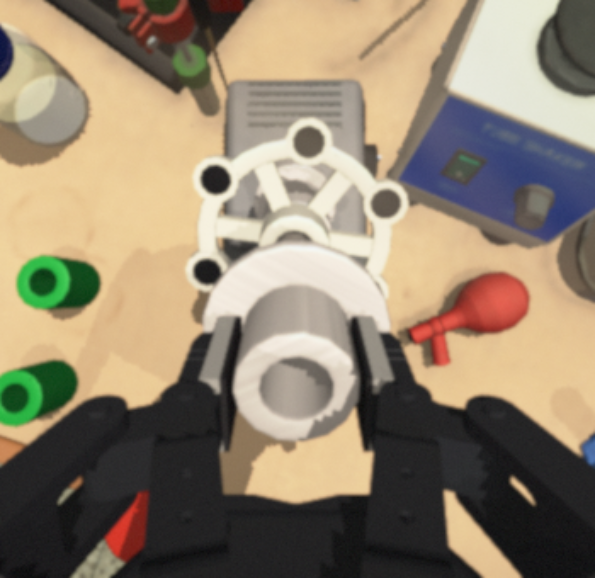

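Emit:
drive_tool([
  [0.01, -0.001, -0.0015, 0, 0.2, 0, -0.5],
  [0.012, 0, 0, 0, 0, 0, -0.5],
  [0.012, 0, 0, 0, 0, 0, -0.5],
  [0.012, 0, 0, 0, 0, 0, -0.5],
  [0.01, 0, 0, 0, 0, 0, -0.5],
  [0, 0, 0, 0, 0, 0, -0.5],
])

```text
time_s: 29.85
eef_pos: [0.6066, 0.141, 0.1773]
eef_rot: [0.085, 0.833, 0.134, -0.531]
wrist_force: [0.3, 0.2, -1.6]
opening: 0.409
```

```bash
python3 - <<'E'
from inhand import *
o=ctrl.get_obs();print(o['wrist_force'])
plan(SEAT+AX*.0702,RS,1)
c=snap('wrist','w18')
cv2.imwrite('pics/w18c.png',cv2.resize(c['img'][60:400,150:500,::-1],None,fx=1.7,fy=1.7))
E
```

```text
[ 0.29289821  0.19737966 -1.56244596]
total shift [ 0.0057  0.0017 -0.0127] rot [-0.  0.  0.] n 1
[0.014, 0.0002, -0.0001, -0.04, 0.01, 0.03]
```

View pics/w18c.png

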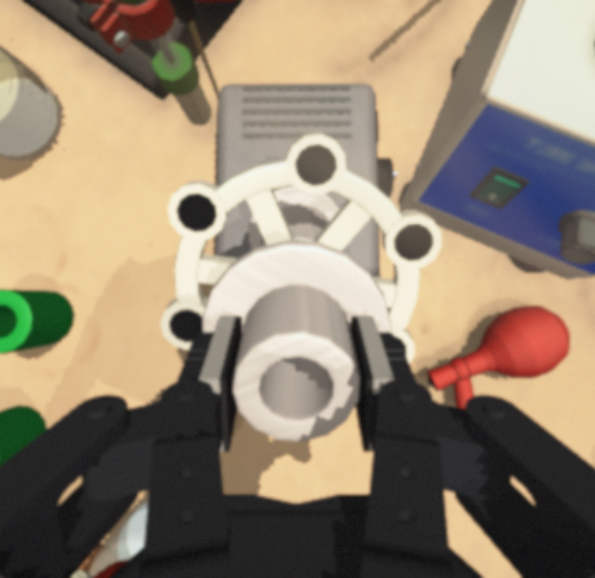

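Emit:
drive_tool([
  [0.005, 0, 0, 0, 0, 0, -0.5],
  [0.004, 0, 0, 0, 0, 0, -0.5],
  [0.003, 0, 0, 0, 0, 0, -0.5],
  [0, 0, 0, 0, 0, 0, -0.5],
])

```text
time_s: 30.4
eef_pos: [0.6118, 0.1425, 0.1676]
eef_rot: [0.085, 0.833, 0.134, -0.53]
wrist_force: [0.1, -0.0, -0.8]
opening: 0.412
```

Emit:
drive_tool([
  [0.001, 0, 0, 0, 0, 0, -0.5],
  [0.001, 0, 0, 0, 0, 0, -0.5],
  [0, 0, 0, 0, 0, 0, -0.5],
])

```text
time_s: 30.78
eef_pos: [0.6127, 0.1427, 0.166]
eef_rot: [0.085, 0.833, 0.134, -0.53]
wrist_force: [-0.6, -0.4, -0.8]
opening: 0.409
```

Emit:
drive_tool([
  [0.001, 0, 0, 0, 0, 0, -0.5],
  [0.001, 0, 0, 0, 0, 0, -0.5],
  [0, 0, 0, 0, 0, 0, -0.5],
])

```text
time_s: 31.15
eef_pos: [0.6139, 0.143, 0.166]
eef_rot: [0.086, 0.834, 0.134, -0.529]
wrist_force: [-9.6, -2.4, 9.8]
opening: 0.406
```

Emit:
drive_tool([
  [-0.001, 0, 0, 0, 0, 0, 0],
  [0, 0, 0, 0, 0, 0, 0.3],
  [0, 0, 0, 0, 0, 0, 0.4],
  [0, 0, 0, 0, 0, 0, 0.4],
  [-0.02, 0, 0, 0, 0, 0, 0.4],
  [-0.03, 0, 0, 0, 0, 0, 0.4],
  [-0.03, 0, 0, 0, 0, 0, 0.4],
  [-0.02, 0, 0, 0, 0, 0, 0.4],
  [0, 0, 0, 0, 0, 0, 0.4],
])

```text
time_s: 32.28
eef_pos: [0.5736, 0.1294, 0.2576]
eef_rot: [0.085, 0.834, 0.134, -0.528]
wrist_force: [-0.5, -0.2, -0.2]
opening: 0.698
```

```bash
cat > chk.py <<'E'
from h import *
import sys
tag=sys.argv[1]
c=snap('wrist',tag);cv2.imwrite(f'pics/{tag}c.png',cv2.resize(c['img'][60:400,150:500,::-1],None,fx=1.7,fy=1.7))
s=snap('side',tag+'s');cv2.imwrite(f'pics/{tag}sc.png',cv2.resize(s['img'][120:320,180:420,::-1],None,fx=3,fy=3,interpolation=cv2.INTER_CUBIC))
e1=np.cross(AX,[0,1,0]);e1/=np.linalg.norm(e1);e2=np.cross(AX,e1)
W=cloud(c);d=W-SEAT;h=d@AX;r=np.linalg.norm(d-h[...,None]*AX,axis=-1)
def pl(m):
    Q=d[m];hh=h[m];A=np.c_[Q@e1,Q@e2,np.ones(len(Q))];s=np.linalg.lstsq(A,hh,rcond=None)[0]
    for _ in range(5):
        k=abs(A@s-hh)<.002;s=np.linalg.lstsq(A[k],hh[k],rcond=None)[0]
    return len(Q),k.sum(),s.round(4),'centroid',A[k].mean(0)[:2].round(4)
print('barrel top .126',pl((r<.02)&(h>.11)&(h<.14)))
print('flange top .095',pl((r<.034)&(r>.021)&(h>.085)&(h<.105)))
print('wheel top .068',pl((r<.064)&(r>.036)&(h>.055)&(h<.08)))
E
python3 chk.py w19
```

```text
barrel top .126 (1340, np.int64(976), array([ 0.0048, -0.003 ,  0.1265]), 'centroid', array([-0.0009, -0.0002]))
flange top .095 (1639, np.int64(1594), array([ 0.0022, -0.0017,  0.0956]), 'centroid', array([-0.0081, -0.002 ]))
wheel top .068 (4286, np.int64(4072), array([ 0.0016, -0.0006,  0.0689]), 'centroid', array([-0.004 , -0.0011]))
```

View pics/w19c.png

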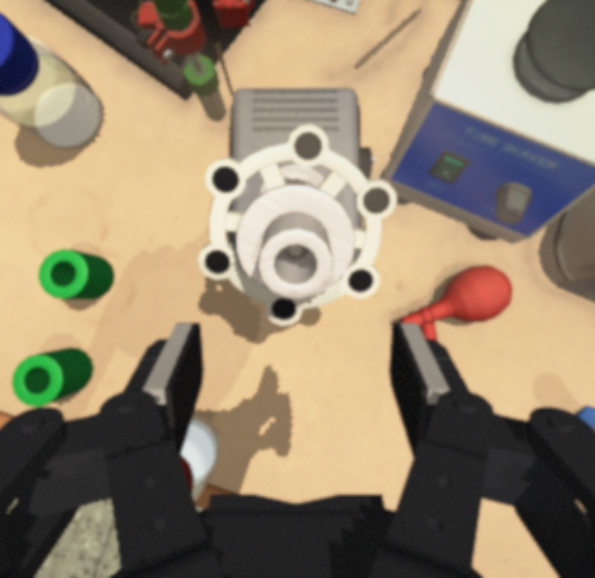

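View pics/w19sc.png

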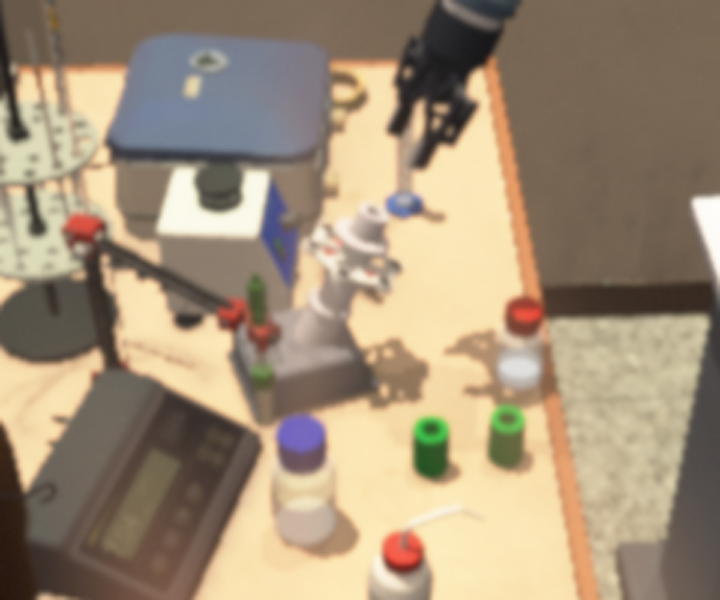

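All three sit at the expected heights, within 1 mm. I back off further, check that the bystanders haven't moved, and hand in.

Emit:
drive_tool([
  [-0.03, 0, 0, 0, 0, 0, 0.4],
  [-0.03, 0, 0, 0, 0, 0, 0.4],
  [0, 0, 0, 0, 0, 0, 0.4],
  [0, 0, 0, 0, 0, 0, 0.4],
])

```text
time_s: 32.88
eef_pos: [0.5483, 0.1217, 0.3081]
eef_rot: [0.085, 0.833, 0.134, -0.531]
wrist_force: [0.2, 0.3, -1.3]
opening: 0.705
```

```bash
python3 chk.py w20; python3 - <<'E'
from h import *
A=cloud(L('side0'));B=cloud(L('w20s'))
for n,x,y,r,zr in [('small',.427,.178,.05,(.03,.2)),('large',.668,.38,.06,(.03,.2)),('wash',.575,.525,.08,(.03,.3)),('cyl',.543,-.152,.05,(.03,.3)),('flask',.488,-.455,.05,(.02,.3)),('g1',.54,.315,.035,(.01,.08)),('g2',.455,.297,.035,(.01,.08))]:
    a=sel(A,x,y,zr,r);b=sel(B,x,y,zr,r);print(n,len(a),len(b),(b.mean(0)-a.mean(0)).round(4) if len(a) and len(b) else '')
print(ctrl.get_obs()['time_s']);hand_in()
E
```

```text
barrel top .126 (848, np.int64(663), array([0.0013, 0.0005, 0.1265]), 'centroid', array([-0.0006, -0.0003]))
flange top .095 (1235, np.int64(1206), array([0.0016, 0.0008, 0.0957]), 'centroid', array([-0.0053, -0.0014]))
wheel top .068 (3172, np.int64(3002), array([ 0.0007, -0.0007,  0.0689]), 'centroid', array([-0.0021, -0.0008]))
small 371 363 [0.0001 0.0002 0.0012]
large 716 719 [-0.      0.0001 -0.0004]
wash 804 797 [-0.0005  0.0012 -0.0004]
cyl 228 219 [ 0.0004  0.0003 -0.003 ]
flask 170 35 [-0.0074 -0.0002 -0.0146]
g1 220 221 [0.0001 0.0002 0.0005]
g2 212 215 [ 0.0001 -0.     -0.0006]
32.975
the job is handed in; nothing more can be done
```

```bash
python3 - <<'E'
from h import *
c=L('w20s');T=np.linalg.inv(c['world_from_camera'])
for n,p in(('flask',[.488,-.455,.05]),('flask neck',[.488,-.455,.1])):
    q=T@np.r_[p,1];print(n,q[2],c['fx']*q[0]/q[2]+c['cx'],c['fy']*q[1]/q[2]+c['cy'])
cv2.imwrite('pics/fl.png',cv2.resize(c['img'][80:220,250:420,::-1],None,fx=4,fy=4))
E
```

```text
flask 2.061104472336135 323.6217024459341 138.86376298476858
flask neck 2.029683810052019 323.86459294607914 129.0951195078971
```

View pics/fl.png

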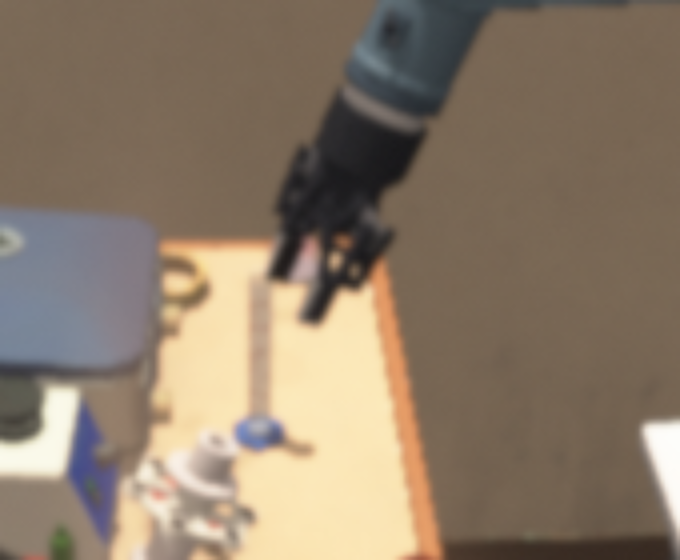

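The head is rebuilt in the order asked: spacer, then carrier with its hub outward, then bush with its flange towards the carrier. All three are released, and I handed the job in at 33.0 s.

- **Seating:** the spacer's top measured 60.4 mm above the seat (expected 60) before the carrier went on. At the end the carrier's wheel top was at 68.9 mm (68), the flange top at 95.7 mm (95) and the bush's end at 126.5 mm (126). The carrier and bush were each lowered until about 14 N of contact, then let go. The arm then backed well clear, with wrist force at its resting level.
- **Bystanders:** the small, large and wash bottles and both green look-alikes shifted 1.3 mm or less between the first and last side views. The cylinder's base stayed within 0.5 mm in x and y; its mean height differed by 3 mm.
- **Flask not fully checked:** the gripper blocked most of it in the last side view, so its shift of about 16 mm means nothing. What shows is in its original place, and it stood undisturbed in the wrist views when I picked up the carrier.
- **Gripper geometry wrong:** the fingertips sit about 39 mm further back than stated. My first try at the spacer therefore closed on top of it, pressing at about 8 N. It stayed upright and in place, and I re-gripped it using the measured geometry.

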